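# Press glued pieces square in the sloping jig

## Task

Press the freshly glued pieces that lie between the black glass cutter and the jig one at a time in the sloping squaring jig: the framed card first if it is there, then the blue tile, then the red tile. For each, set it on the white plate with its sides parallel to the walls so that it slides down into the low corner by itself, push the blue handle down until the clamp locks over centre on it, leave it locked for about three seconds, then flick the red release tab down to free it and lay it flat on the cork mat, well inside its edges and not on another piece. Finish with the clamp open and leave the jars, the glue bottle and the pliers where they are.

Things in the scene. Friction and masses are not known exactly. Their poses are not given: they have to be found in the camera images.
- framed_card: small brown picture frame with a printed card, 66 x 82 x 9 mm (82 mm along its y), rim 7 mm wide, card recessed to 6 mm height; origin at the centre of its underside, z up. One of three pieces to press; may be absent
- blue_tile: blue fused glass tile with coloured dots, 91 mm (its x) x 53 mm (its y), edges about 6 mm high (dots reach 10 mm); origin at the centre of its underside, z up. May be absent; two similar tiles that belong to the room lie far left beyond the glass cutter, leave those
- red_tile: red fused glass square, 52 x 52 x 6 mm; origin at the centre of its underside, z up. May be absent
- squaring_plate: the jig's white slippery plate, fixed; it climbs along its own x by 0.30 rad and its y by 0.30 rad, so loose pieces slide by gravity into its low corner (friction about 0.15). Origin: on the plate's face in that corner, 60 mm above the bench; z along the normal. White face: x 0 to 118, y 0 to 122 mm, with 12 mm high guard rims at its two upper edges
- clamp (a joint): rad, angle of the clamp's handle: 0 open (handle raised, arm up), 1.0 dead centre, 1.1 locked (handle down, end stop). A toggle link moves the arm, which brings a sprung pad down at plate x 20, y 25 mm with about 6 N on a 6 mm piece. Light friction: the handle stays where it is left; past dead centre it locks itself
- handle_grip (a point): top surface of the blue round handle (18 mm thick), 54 mm from the clamp's pivot, 21 mm from the handle's end; the handle points to plate -x, rises 1.0 rad above the plate's plane when open and ends 0.10 rad below it when locked. Push it down and round the pivot with 3 to 12 N
- release_tab (a point): top surface of the red release tab (18 mm wide, 45 mm long, rigid with the handle), 36 mm from the pivot, pointing to plate +x; 0.30 rad below level when the clamp is open, standing up 0.80 rad when locked. Pushing it down (5 to 20 N) opens the clamp
- load_point (a point): middle of the white plate's upper part, on its face at plate x 62, y 42 mm: a good place to let go of a piece. Walls 14 mm high: a full low wall with its face at plate x = 0, and two stops with faces at plate y = 0: a round pin at x 0 to 12 and a bar at x 50 to 88 mm; the 38 mm between the stops is open, so that a finger can reach the side of a seated piece there
- clamp_pivot (a point): centre of the clamp's pivot, at plate x -78, y 25, z 27 mm; the handle turns about plate y. The handle lies at plate y 25 mm, the release tab at y 65 mm. While the clamp is open its steel arm stands up at plate x -30 to 0, y 25 mm, reaching 75 mm above the plate
- clamp_pad: black rubber pad, 16 mm across, at the end of the clamp arm; moves with it
- cork_mat: cork mat fixed on the bench, 300 mm (its x) x 140 mm (its y) x 3 mm; origin at the centre of its underside
- frit_jar_1: bystander: small jar with a black lid, 37 x 37 x 48 mm, origin under its centre
- frit_jar_2: bystander: small jar with a white lid, 37 x 37 x 48 mm, origin under its centre
- glue_bottle: bystander: white glue bottle with red cap, 36 x 54 x 194 mm, origin under its centre
- mini_pliers: bystander: small orange pliers, 134 x 62 x 13 mm, lying on the bench, origin under the centre
There are look-alikes about, which are no part of the job. Several things have the shape of the blue_tile; the one meant has the colours described above.

How it is judged (in metres and radians):
On the way, in this order (a step that is already met when the one before it is completed fails the run):
1. the framed card lies square in the low corner of the plate, untouched by the robot, with the clamp locked past dead centre and its pad pressing on it (((x of framed_card in the frame of squaring_plate between 0.035 and 0.047 m and y of framed_card in the frame of squaring_plate between 0.027 and 0.039 m and z of framed_card in the frame of squaring_plate between -0.003 and 0.012 m and angle between the y axis of framed_card and the x axis of squaring_plate, either way round below 0.1 rad) or (x of framed_card in the frame of squaring_plate between 0.027 and 0.039 m and y of framed_card in the frame of squaring_plate between 0.035 and 0.047 m and z of framed_card in the frame of squaring_plate between -0.003 and 0.012 m and angle between the y axis of framed_card and the y axis of squaring_plate, either way round below 0.1 rad)) and z of handle_grip in the frame of framed_card below 0.0345 m and contact force between clamp_pad and framed_card above 2 N and contact force between the fingers and framed_card below 0.1 N), for 1.5 s.
2. the clamp's handle is up again and the framed card lies flat on the cork mat (z of handle_grip in the frame of framed_card above 0.08 m and x of framed_card in the frame of cork_mat between -0.125 and 0.125 m and y of framed_card in the frame of cork_mat between -0.05 and 0.05 m and angle between framed_card's own z axis and vertical below 0.08 rad and height (world z) of framed_card below 0.007 m and linear speed of framed_card below 0.02 m/s and contact force between the fingers and framed_card below 0.1 N), for 0.2 s.
3. the blue tile lies square in the low corner of the plate, untouched by the robot, with the clamp locked past dead centre and its pad pressing on it (((x of blue_tile in the frame of squaring_plate between 0.0395 and 0.0515 m and y of blue_tile in the frame of squaring_plate between 0.0205 and 0.0325 m and z of blue_tile in the frame of squaring_plate between -0.003 and 0.012 m and angle between the x axis of blue_tile and the x axis of squaring_plate, either way round below 0.1 rad) or (x of blue_tile in the frame of squaring_plate between 0.0205 and 0.0325 m and y of blue_tile in the frame of squaring_plate between 0.0395 and 0.0515 m and z of blue_tile in the frame of squaring_plate between -0.003 and 0.012 m and angle between the x axis of blue_tile and the y axis of squaring_plate, either way round below 0.1 rad)) and z of handle_grip in the frame of blue_tile below 0.0345 m and contact force between clamp_pad and blue_tile above 2 N and contact force between the fingers and blue_tile below 0.1 N), for 1.5 s.
4. the clamp's handle is up again and the blue tile lies flat on the cork mat (z of handle_grip in the frame of blue_tile above 0.08 m and x of blue_tile in the frame of cork_mat between -0.125 and 0.125 m and y of blue_tile in the frame of cork_mat between -0.05 and 0.05 m and angle between blue_tile's own z axis and vertical below 0.08 rad and height (world z) of blue_tile below 0.007 m and linear speed of blue_tile below 0.02 m/s and contact force between the fingers and blue_tile below 0.1 N), for 0.2 s.
5. the red tile lies square in the low corner of the plate, untouched by the robot, with the clamp locked past dead centre and its pad pressing on it (x of red_tile in the frame of squaring_plate between 0.02 and 0.032 m and y of red_tile in the frame of squaring_plate between 0.02 and 0.032 m and z of red_tile in the frame of squaring_plate between -0.003 and 0.012 m and (angle between the x axis of red_tile and the x axis of squaring_plate, either way round below 0.1 rad or angle between the x axis of red_tile and the y axis of squaring_plate, either way round below 0.1 rad) and z of handle_grip in the frame of red_tile below 0.0345 m and contact force between clamp_pad and red_tile above 2 N and contact force between the fingers and red_tile below 0.1 N), for 1.5 s.
6. the clamp's handle is up again and the red tile lies flat on the cork mat (z of handle_grip in the frame of red_tile above 0.08 m and x of red_tile in the frame of cork_mat between -0.125 and 0.125 m and y of red_tile in the frame of cork_mat between -0.05 and 0.05 m and angle between red_tile's own z axis and vertical below 0.08 rad and height (world z) of red_tile below 0.007 m and linear speed of red_tile below 0.02 m/s and contact force between the fingers and red_tile below 0.1 N), for 0.2 s.
At the end, for the whole second after the job is handed in: Every present piece lies flat (0.08 rad) and still on the cork mat, centre 25 mm inside its ends and 20 mm inside its long sides, none on another; clamp open (below 0.15 rad). Each was clamped in order in the corner (within 6 mm and 0.1 rad of flush) for 1.5 s (value of joint clamp below 0.15 rad and x of framed_card in the frame of cork_mat between -0.125 and 0.125 m and y of framed_card in the frame of cork_mat between -0.05 and 0.05 m and angle between each of framed_card, blue_tile, red_tile's own z axis and vertical below 0.08 rad and height (world z) of each of framed_card, blue_tile, red_tile below 0.007 m and linear speed of each of framed_card, blue_tile, red_tile below 0.02 m/s and contact force between the fingers and framed_card below 0.1 N and x of blue_tile in the frame of cork_mat between -0.125 and 0.125 m and y of blue_tile in the frame of cork_mat between -0.05 and 0.05 m and contact force between the fingers and blue_tile below 0.1 N and x of red_tile in the frame of cork_mat between -0.125 and 0.125 m and y of red_tile in the frame of cork_mat between -0.05 and 0.05 m and contact force between the fingers and red_tile below 0.1 N); the robot touches nothing.
It fails at once if a bystander (jar, glue bottle, pliers) is moved by more than 3 cm or a jar or bottle is tipped over (distance of any of frit_jar_1, frit_jar_2, glue_bottle, mini_pliers from where it was at the start of the episode above 0.03 m or angle between any of frit_jar_1, frit_jar_2, glue_bottle's own z axis and vertical above 0.5 rad).
Of framed_card, blue_tile, red_tile only 2 to 3 are there at a start; the rules pass over those that are not, and their reading is None.
At some moment in a run one of framed_card, blue_tile, red_tile may be knocked a few centimetres aside while the robot is not near it.
It also fails if it takes over 210 s, if anything falls off the work surface, if the arm or the gripper's body presses on something with over 40 N, if the wrist force passes 120 N, or if a joint passes its speed limit or range.

## Robot

A 6-joint arm with a two-finger parallel gripper is mounted at the origin on a cart in front of the work surface, level with it; the furniture and walls round the work are solid. World frame = base frame: x ahead of the robot, y to its left, z up, the work surface at z = 0. Lengths are in m, angles in degrees, forces in N, time in s.
With the tool pointing down it reaches from about 0.3 to 0.75 m from the base axis. Payload 8.5 kg.
Tool frame: the origin (TCP) lies on the centre line of the jaws, within the pads' length; the fingertips stand 19 mm ahead of it and the grasp point (between the pads) is the TCP (env.tcp_to_tips is the z of the fingertips in the tool frame, in m); z points along the fingers, y is the line along which they close (so a half turn about z gives the same grasp; the last joint's range is limited). The gripper opens to 85 mm and grips with 20 to 120 N. Pads are 22 mm wide; open, the fingers measure 114 mm over their backs; the gripper's body (76 mm by 85 mm) begins 54 mm behind the grasp point. The pads swing forward as they close: fully open they stand 13 mm farther back than shut.
Start: joints at [59.284, 21.807, 74.336, -0, 83.858, -12.336], TCP at [0.173, 0.522, 0.25] pointing down, gripper open.
Joint ranges: [-178.18, 178.18], [-50.72, 133.34], [12.68, 142.11], [-81.47, 261.47], [9.98, 163.14], [-165.26, 165.26]. Speed limits (degrees/s): [136.94, 136.94, 180, 180, 180, 180].

## Interface

Orientations are given as a 3x3 rotation matrix whose columns are the frame's x, y, z axes.
In Python, from rig import env gives the robot as it stands.
- The arm moves only by the tool servo_tool, never from a script. Its argument "steps" is a list of rows, each an object of numbers: "tx", "ty", "tz": the shift along the world's x, y, z in cm; "yaw": the turn about the world's z in degrees; "claw": the finger opening in cm, from 0 to 8.54. In form: [{"tx": .., "ty": .., "tz": .., "yaw": .., "claw": ..}, ...]. A call has 1 to 20 rows; each row shifts and turns the commanded pose from where the row before left it; what a row does not reach is not made up. A row lasts 1/10 s, in which the tool goes at most 50 mm and 8.59 degrees, less where a joint would pass 70% of its speed; a pose out of reach is approached as far as the arm can. A call with a gripper value outside its range is refused whole. The fingers move at their own pace and stop on an object; "newtons" is the grip in N (left out, the last holds). Time passes only in rows, so rows that do not move let the fingers close. It gives the time, the measured TCP pose, the force, the opening and the grip force at its end, in the units of the state.
- env.observe(): the state, without advancing time (a new reading comes with each control period).
- env.get_image(name): name is "scene" or "side" or "wrist"; returns (picture, depth): 420x560x3 uint8, red, green, blue; 420x560 float32, m along the optical axis (not along the pixel's ray), 0 where there is no reading.
- env.camera_model(name): a dict with "fovy" (degrees; the focal length in pixels is half the picture's height over the tangent of half this angle, whatever the lens; pixels are square), "cx", "cy" (the principal point, pixels), "dist_coeffs" ([k1, k2, p1, p2, k3] as OpenCV has them; the pictures are not rectified), "T" (4x4, takes a point from camera to world coordinates). Camera axes: x right, y down, z forward; pixel columns grow to the right and rows downward; lengths in m; the calibration is good to about 2 mm. A picture is of the moment at which its call begins: read the wrist's pose just before it. camera_model takes no time and is no camera call; for the wrist camera it gives the pose at the moment of the call.
- env.close_job(): hands the job in; it is judged then, once.
The state is a dict: "time_s": time; "q": joint angles; "qvel": joint speeds; "joint_efforts": joint torques, N m; "position": TCP position; "tool_rot": TCP orientation; "ft_force": force on the tool from outside, world axes, zero at the start; "wrist_torque": the same for the moment, N m; "grip_width": finger opening in m; "gripper_force": force on a finger pad.
Only numpy, scipy, OpenCV 4.12 (cv2) and the standard library are available. Lean on these libraries where they do the work, as an engineer would, in place of code of your own. Each camera call takes 0.05 s, during which the arm holds its last target. There are 200 camera calls.

## Working session

There is one attempt and no reset: what is moved stays moved. The work goes in short steps, Python scripts to look and compute and a tool call to move; the robot and the scene stay as the last step left them, time stands still between calls to the robot, and variables do not carry over. Pictures are saved under pics/ and viewed, at most 14 in all, crops included, and the job is handed in when it is done.

Besides the shell and the picture viewer there is one more tool, called as name(argument=value, ...), one argument or row to a line, values as JSON. servo_tool: Moves the arm, as the interface text tells. Its arguments: {"type":"object","properties":{"steps":{"type":"array"},"newtons":{"type":"number"}},"required":["steps"]}

```bash
ls; mkdir -p pics
python3 - <<'E'
from rig import env
import cv2
print(env.observe()); 
for n in ("scene","side"):
    im,d=env.get_image(n); cv2.imwrite(f"pics/{n}0.png",im[:,:,::-1]); 
    import numpy as np; np.save(f"pics/{n}0.npy",d)
    m=env.camera_model(n); print(m)
E
```

```text
pics
{'time_s': 0.0, 'q': array([ 5.92847677e+01,  2.18398602e+01,  7.43845891e+01,  1.12807536e-03,
        8.38581788e+01, -1.23381963e+01]), 'qvel': array([-0.08728172, -0.02377493, -0.05715712,  0.00347692,  0.08867842,
        0.06042168]), 'joint_efforts': array([ 2.16464246e-04, -4.48463881e+01, -2.31275207e+01, -1.48988752e-04,
        4.79770184e-03, -1.45469591e-05]), 'position': array([0.17327837, 0.52171068, 0.24972332]), 'tool_rot': array([[-9.49001655e-01,  3.15270188e-01, -7.53429738e-04],
       [ 3.15270918e-01,  9.49000914e-01, -1.22982659e-03],
       [ 3.27277850e-04, -1.40464196e-03, -9.99998960e-01]]), 'ft_force': array([-1.38431411,  0.48843639, -0.70490763]), 'wrist_torque': array([-0.02591206, -0.01050176, -0.02989109]), 'gripper_force': 0.0, 'grip_width': 0.08554933965802992}
{'fovy': 44.80909492279786, 'cx': 278.71076802706665, 'cy': 213.92073875785138, 'dist_coeffs': array([0.00491968, 0.        , 0.        , 0.        , 0.        ]), 'T': array([[-0.94605103, -0.21158091,  0.24539962,  0.10401099],
       [-0.32359169,  0.57812854, -0.74903659,  1.53459791],
       [ 0.01660932, -0.78803611, -0.61540493,  1.17693778],
       [ 0.        ,  0.        ,  0.        ,  1.        ]])}
{'fovy': 43.026979571992364, 'cx': 278.30121033243506, 'cy': 215.00079603365847, 'dist_coeffs': array([-0.00815615,  0.        ,  0.        ,  0.        ,  0.        ]), 'T': array([[-0.98679501, -0.08689397,  0.13669323,  0.30279566],
       [-0.16187147,  0.55908361, -0.81315628,  1.63376332],
       [-0.00576457, -0.8245453 , -0.56576657,  1.06141453],
       [ 0.        ,  0.        ,  0.        ,  1.        ]])}
```

View pics/scene0.png

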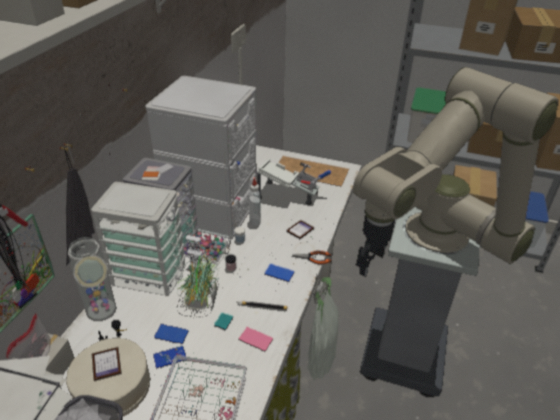

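View pics/side0.png

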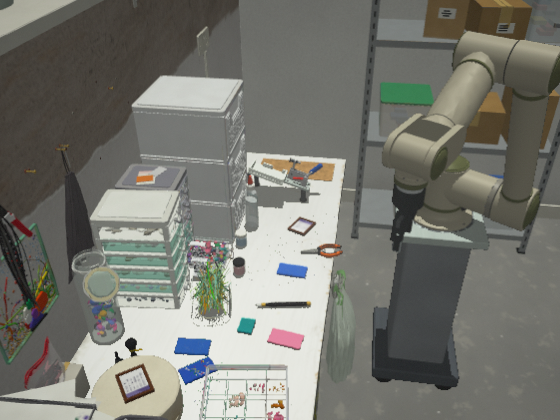

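Scene view: the framed card is at (300,229), the blue tile at (280,272), the cutter at (262,306), the jig at about (290,180) and the cork at (320,170).

Look-alikes:
- blue tiles at (172,333) and (170,357), which belong to the room
- pink plate at (255,338), beyond the cutter
- teal piece at (224,321)
- frame on the round box at (106,362)

There's no red square visible between the cutter and the jig. I'll check that in a crop.

```bash
cat > h.py <<'E'
from rig import env
import cv2, numpy as np
def KD(m):
    f=210/np.tan(np.radians(m["fovy"]/2)); return np.array([[f,0,m["cx"]],[0,f,m["cy"]],[0,0,1.]]),np.array(m["dist_coeffs"])
def ray(m,uv):
    K,D=KD(m); p=cv2.undistortPoints(np.array(uv,float).reshape(-1,1,2),K,D).reshape(-1,2)
    return np.c_[p,np.ones(len(p))]
def at_z(m,uv,z):      # pixels to world at height z
    r=ray(m,uv)@m["T"][:3,:3].T; o=m["T"][:3,3]; z=np.broadcast_to(z,len(r))
    return o+r*((z-o[2])/r[:,2])[:,None]
def at_d(m,uv,d):      # pixels to world by depth image
    uv=np.array(uv,float).reshape(-1,2); i=np.round(uv).astype(int)
    return (ray(m,uv)*d[i[:,1],i[:,0]][:,None])@m["T"][:3,:3].T+m["T"][:3,3]
def proj(m,P):
    K,D=KD(m); R=m["T"][:3,:3]; c=(np.array(P,float).reshape(-1,3)-m["T"][:3,3])@R
    return cv2.projectPoints(c,np.zeros(3),np.zeros(3),K,D)[0].reshape(-1,2)
def blob(m,im,d,lo,hi,box):   # HSV blob -> world pts of contour
    x0,y0,x1,y1=box; h=cv2.cvtColor(im[y0:y1,x0:x1],cv2.COLOR_RGB2HSV)
    k=cv2.inRange(h,lo,hi); c=max(cv2.findContours(k,0,2)[0],key=cv2.contourArea)
    return c.reshape(-1,2)+[x0,y0]
E
python3 - <<'E'
from h import *
im=cv2.imread("pics/side0.png"); d=np.load("pics/side0.npy"); m=env.camera_model("side")
for n,uv in dict(card=(302,226),blue=(292,270),cork=(320,175),plate=(270,175),redtab=(293,168),bluehandle=(315,169),cutter=(285,304),bottle=(251,205),pl=(325,250),j1=(241,240),j2=(238,265)).items():
    print(n,at_d(m,[uv],d).round(3), at_z(m,[uv],0.005).round(3))
c=cv2.resize(im[145:325,220:360],None,fx=4.2,fy=3.3333*1.0 and 3.3,interpolation=cv2.INTER_CUBIC)
c=cv2.resize(im[145:285,225:365],None,fx=4.2,fy=4.2,interpolation=cv2.INTER_CUBIC)
cv2.imwrite("pics/c1.png",c)
E
```

```text
card [[0.468 0.164 0.002]] [[0.468 0.168 0.005]]
blue [[0.469 0.403 0.006]] [[0.469 0.401 0.005]]
cork [[ 0.442 -0.195 -0.001]] [[ 0.441 -0.184  0.005]]
plate [[0.6   0.036 0.117]] [[ 0.635 -0.154  0.005]]
redtab [[ 0.533 -0.072  0.091]] [[ 0.554 -0.223  0.005]]
bluehandle [[ 0.451 -0.063  0.099]] [[ 0.465 -0.229  0.005]]
cutter [[0.467 0.555 0.01 ]] [[0.468 0.55  0.005]]
bottle [[0.636 0.195 0.091]] [[0.666 0.068 0.005]]
pl [[0.379 0.287 0.004]] [[0.379 0.288 0.005]]
j1 [[0.649 0.303 0.025]] [[0.656 0.277 0.005]]
j2 [[0.627 0.441 0.037]] [[0.637 0.404 0.005]]
```

View pics/c1.png

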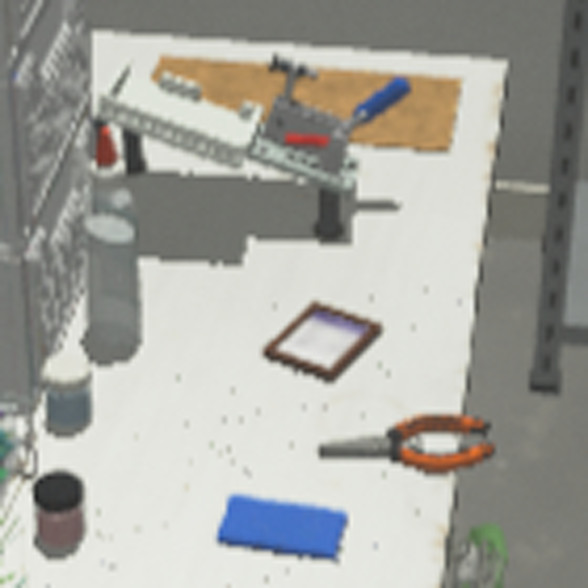

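The card and the blue tile are confirmed, each alone in its place, and there's no red square in the gap, so red looks absent. I'll move over to look from closer.

servo_tool(
  steps=[
    {"tx": 1, "ty": -0.5, "tz": 1},
    {"tx": 2, "ty": -1.5, "tz": 1},
    {"tx": 2, "ty": -1.5, "tz": 1},
    {"tx": 2, "ty": -1.5, "tz": 1},
    {"tx": 2, "ty": -1.5, "tz": 1},
    {"tx": 2, "ty": -1.5, "tz": 1},
    {"tx": 2, "ty": -1.5, "tz": 1},
    {"tx": 2, "ty": -1.5, "tz": 1},
    {"tx": 2, "ty": -1.5, "tz": 1},
    {"tx": 2, "ty": -1.5, "tz": 1},
    {"tx": 2, "ty": -2, "tz": 1},
    {"tx": 2, "ty": -2, "tz": 1},
    {"tx": 2, "ty": -2, "tz": 1},
    {"tx": 2, "ty": -2, "tz": 1},
    {"tx": 1, "ty": -2, "tz": 1},
    {"tx": 0},
    {"tx": 0},
  ],
)

```text
invalid input at $.steps[0]: expected keys tx, ty, tz, yaw, claw
```

Run:
```python
from h import *
m=env.camera_model("wrist"); im,d=env.get_image("wrist"); np.save("pics/w1.npy",d)
cv2.imwrite("pics/w1.png",im[:,:,::-1]); print(env.observe()["position"],env.observe()["tool_rot"].round(3),m)
```

```text
[0.1733422  0.52175829 0.24985608] [[-0.949  0.315 -0.001]
 [ 0.315  0.949 -0.001]
 [ 0.    -0.001 -1.   ]] {'fovy': 61.94425936631573, 'cx': 278.65665159948514, 'cy': 212.83741307717196, 'dist_coeffs': array([-0.06556936,  0.        ,  0.        ,  0.        ,  0.        ]), 'T': array([[ 3.15094436e-01,  9.12104248e-01,  2.62261963e-01,
         1.07827111e-01],
       [ 9.49060083e-01, -3.02628423e-01, -8.77553179e-02,
         5.44230067e-01],
       [-6.74073948e-04,  2.76553573e-01, -9.60998266e-01,
         3.73198743e-01],
       [ 0.00000000e+00,  0.00000000e+00,  0.00000000e+00,
         1.00000000e+00]])}
```

View pics/w1.png

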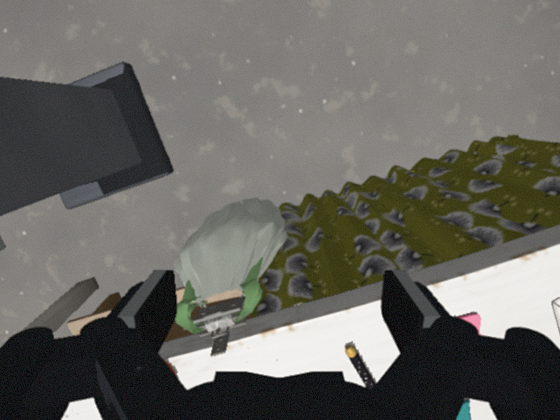

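servo_tool(
  steps=[
    {"tx": 1, "ty": -0.5, "tz": 1, "yaw": 0, "claw": 8.5},
    {"tx": 2, "ty": -1.5, "tz": 1, "yaw": 0, "claw": 8.5},
    {"tx": 2, "ty": -1.5, "tz": 1, "yaw": 0, "claw": 8.5},
    {"tx": 2, "ty": -1.5, "tz": 1, "yaw": 0, "claw": 8.5},
    {"tx": 2, "ty": -1.5, "tz": 1, "yaw": 0, "claw": 8.5},
    {"tx": 2, "ty": -2, "tz": 1, "yaw": 0, "claw": 8.5},
    {"tx": 2, "ty": -2, "tz": 1, "yaw": 0, "claw": 8.5},
    {"tx": 2, "ty": -2, "tz": 1, "yaw": 0, "claw": 8.5},
    {"tx": 2, "ty": -2, "tz": 1, "yaw": 0, "claw": 8.5},
    {"tx": 2, "ty": -2, "tz": 1, "yaw": 0, "claw": 8.5},
    {"tx": 2, "ty": -2, "tz": 1, "yaw": 0, "claw": 8.5},
    {"tx": 2, "ty": -2, "tz": 1, "yaw": 0, "claw": 8.5},
    {"tx": 2, "ty": -2, "tz": 1, "yaw": 0, "claw": 8.5},
    {"tx": 1, "ty": -3, "tz": 1, "yaw": 0, "claw": 8.5},
    {"tx": 0, "ty": -4, "tz": 1, "yaw": 0, "claw": 8.5},
    {"tx": 0, "ty": -4, "tz": 0, "yaw": 0, "claw": 8.5},
    {"tx": 0, "ty": -4, "tz": 0, "yaw": 0, "claw": 8.5},
    {"tx": 0, "ty": -3, "tz": 0, "yaw": 0, "claw": 8.5},
    {"tx": 0, "ty": 0, "tz": 0, "yaw": 0, "claw": 8.5},
    {"tx": 0, "ty": 0, "tz": 0, "yaw": 0, "claw": 8.5},
  ],
)

```text
time_s: 2.15
position: [0.4334, 0.1162, 0.4009]
tool_rot: [[-0.948, 0.317, 0.001], [0.317, 0.948, 0.0], [-0.001, 0.0, -1.0]]
ft_force: [0.0, 0.1, 0.5]
grip_width: 0.085
gripper_force: 0.0
```

Run:
```python
from h import *
m=env.camera_model("wrist"); im,d=env.get_image("wrist"); np.savez("pics/w2.npz",d=d,im=im,**{k:m[k] for k in m})
cv2.imwrite("pics/w2.png",im[:,:,::-1]); o=env.observe(); print(o["position"],o["tool_rot"].round(3),o["q"].round(1))
```

```text
[0.43341401 0.11688026 0.40078607] [[-0.949  0.316  0.001]
 [ 0.316  0.949  0.   ]
 [-0.001  0.    -1.   ]] [-1.000e-01  7.300e+00  7.000e+01  0.000e+00  1.026e+02 -7.170e+01]
```

View pics/w2.png

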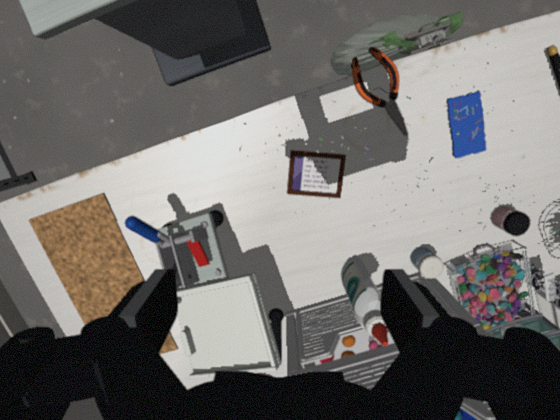

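The wrist view shows the whole job area and confirms there's no red square:
- card at (316,174)
- blue tile at (466,124)
- plate at about (225,320)
- blue handle at (142,228)
- red tab at (198,252)
- cork at (90,270)

Next I'll measure these.

```bash
cat >> h.py <<'E'
def load(f):
    z=np.load(f); return {k:z[k] for k in z}
def rect(m,im,lo,hi,box,z):
    c=blob(m,im,None,lo,hi,box); P=at_z(m,c,z)[:,:2]; r=cv2.minAreaRect((P*1000).astype(np.float32))
    return r, c
E
python3 - <<'E'
from h import *
m=load("pics/w2.npz"); im,d=m["im"],m["d"]
print("card",rect(m,im,(0,0,0),(180,255,110),(280,143,352,205),.009)[0])
print("blue",rect(m,im,(100,110,60),(130,255,255),(435,80,495,165),.006)[0])
print("cork",rect(m,im,(8,70,90),(25,255,255),(20,185,150,300),.003)[0])
for n,uv in dict(plate=(225,320),tab=(198,252),grip=(142,228),bench=(250,200),cork=(80,240),card=(316,174),blue=(466,124),pl=(362,92)).items(): print(n,at_d(m,[uv],d).round(4))
g=np.stack(np.meshgrid(np.arange(190,262,3),np.arange(290,355,3)),-1).reshape(-1,2)
P=at_d(m,g,d)
for _ in range(4):
    c=np.median(P,0) if _==0 else P.mean(0); n=np.linalg.svd(P-P.mean(0))[2][2]; n*=np.sign(n[2]); e=(P-P.mean(0))@n; P=P[abs(e)<max(.002,2*e.std())]
print("n",n,"c",P.mean(0),len(P),e.std())
c=cv2.resize(im[195:385,115:300],None,fx=4,fy=3.15*4/4*1.0,interpolation=cv2.INTER_CUBIC)
c=cv2.resize(im[195:375,115:300],None,fx=3.3,fy=3.3,interpolation=cv2.INTER_CUBIC)
cv2.imwrite("pics/c2.png",c[:,:,::-1])
E
```

```text
card ((465.965576171875, 168.92337036132812), (96.97374725341797, 80.88243103027344), 71.69880676269531)
blue ((469.74810791015625, 396.64813232421875), (50.21534729003906, 88.18595123291016), 85.31211853027344)
cork ((481.91705322265625, -227.1285858154297), (139.63107299804688, 176.9911651611328), 89.73114013671875)
plate [[ 0.6128 -0.0232  0.0919]]
tab [[ 0.5069 -0.0234  0.0823]]
grip [[ 0.4461 -0.0697  0.1077]]
bench [[ 0.4784  0.0555 -0.0018]]
cork [[ 0.4521 -0.2288  0.003 ]]
card [[0.4704 0.1639 0.0056]]
blue [[0.4681 0.3955 0.0071]]
pl [[0.3782 0.2588 0.0121]]
n [-0.29202631 -0.28676187  0.91240795] c [ 0.61570818 -0.02691141  0.09226706] 473 0.0007719015912629939
```

View pics/c2.png

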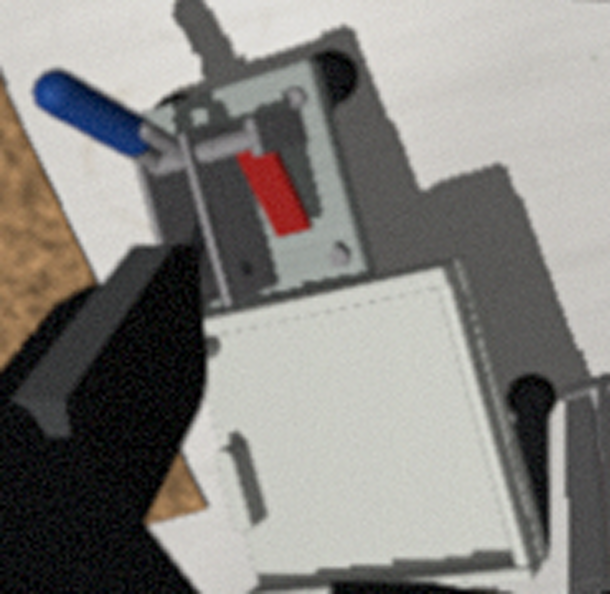

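Run:
```python
from h import *
m=load("pics/w2.npz"); d=m["d"]
n=np.array([-.292,-.2868,.9124]);n/=np.linalg.norm(n); c=np.array([.61571,-.02691,.09227])
def on(uv,h):
    uv=np.array(uv,float)/3.3+[115,195]; r=ray(m,uv)@m["T"][:3,:3].T; o=m["T"][:3,3]
    return o+r*(((c+n*h-o)@n)/(r@n))[:,None]
L=on([(205,318),(455,262)],.014); B=on([(225,330),(440,290)],0); R=on([(455,262),(545,565)],.012); Bar=on([(240,437),(268,520)],.014); Ri=on([(440,290),(520,565)],0);Far=on([(258,575),(520,565)],.0)
for k,v in dict(L=L,B=B,R=R,Bar=Bar,Ri=Ri,Far=Far).items():
    w=v[1]-v[0]; print(k,v.round(4).tolist(),np.linalg.norm(w).round(4),np.degrees(np.arctan2(w[1],w[0])).round(1),(w/np.linalg.norm(w)).round(3))
```

```text
L [[0.5575, -0.0795, 0.0725], [0.5505, 0.0426, 0.1086]] 0.1275 93.3 [-0.055  0.957  0.283]
B [[0.5705, -0.0785, 0.0616], [0.5669, 0.0291, 0.0942]] 0.1125 91.9 [-0.032  0.956  0.29 ]
R [[0.5514, 0.0421, 0.1065], [0.6716, 0.0397, 0.1443]] 0.126 -1.2 [ 0.954 -0.019  0.299]
Bar [[0.6095, -0.0805, 0.0888], [0.6459, -0.0796, 0.1007]] 0.0384 1.5 [0.95  0.024 0.312]
Ri [[0.5669, 0.0291, 0.0942], [0.6801, 0.026, 0.1295]] 0.1187 -1.5 [ 0.954 -0.026  0.297]
Far [[0.6801, -0.1018, 0.0893], [0.6801, 0.026, 0.1295]] 0.134 90.0 [0.    0.954 0.3  ]
```

Run:
```python
from h import *
m=load("pics/w2.npz"); d=m["d"]
for uv in [(320,315),(300,330),(340,340),(300,362),(330,380),(380,330),(360,285),(430,260),(515,222)]: print(uv,at_d(m,[uv],d).round(3))
z=np.load("pics/side0.npy"); ms=env.camera_model("side")
for uv in [(190,95),(225,95),(238,120),(242,110),(238,160),(240,190),(238,220),(170,210),(251,180)]: print("side",uv,at_d(ms,[uv],z).round(3))
```

```text
(320, 315) [[0.678 0.104 0.046]]
(300, 330) [[0.675 0.07  0.072]]
(340, 340) [[0.754 0.12  0.017]]
(300, 362) [[0.681 0.065 0.135]]
(330, 380) [[0.428 0.131 0.458]]
(380, 330) [[0.635 0.174 0.177]]
(360, 285) [[0.62  0.173 0.093]]
(430, 260) [[0.639 0.287 0.05 ]]
(515, 222) [[0.622 0.422 0.049]]
side (190, 95) [[0.805 0.201 0.466]]
side (225, 95) [[0.702 0.19  0.468]]
side (238, 120) [[0.677 0.149 0.372]]
side (242, 110) [[0.678 0.084 0.377]]
side (238, 160) [[0.676 0.178 0.247]]
side (240, 190) [[0.703 0.068 0.065]]
side (238, 220) [[0.678 0.216 0.041]]
side (170, 210) [[0.765 0.559 0.3  ]]
side (251, 180) [[0.637 0.175 0.175]]
```

servo_tool(
  steps=[
    {"tx": 2, "ty": -1.5, "tz": 0, "yaw": 0, "claw": 8.5},
    {"tx": 2, "ty": -2.5, "tz": -0.5, "yaw": 0, "claw": 8.5},
    {"tx": 2, "ty": -3, "tz": -0.5, "yaw": 0, "claw": 8.5},
    {"tx": 2, "ty": -3, "tz": -0.5, "yaw": 0, "claw": 8.5},
    {"tx": 2, "ty": -3, "tz": -0.5, "yaw": 0, "claw": 8.5},
    {"tx": 2, "ty": -2, "tz": -1, "yaw": 0, "claw": 8.5},
    {"tx": 0, "ty": 0, "tz": 0, "yaw": 0, "claw": 8.5},
    {"tx": 0, "ty": 0, "tz": 0, "yaw": 0, "claw": 8.5},
  ],
)

```text
time_s: 3.0
position: [0.5536, -0.0323, 0.37]
tool_rot: [[-0.949, 0.315, -0.001], [0.315, 0.949, 0.001], [0.001, 0.0, -1.0]]
ft_force: [-0.6, 0.5, -0.4]
grip_width: 0.0849
gripper_force: 0.0
```

Run:
```python
from h import *
m=env.camera_model("wrist"); im,d=env.get_image("wrist"); np.savez("pics/w3.npz",d=d,im=im,**{k:m[k] for k in m})
print(m["T"][:3,3])
cv2.imwrite("pics/w3.png",cv2.resize(im[:,:,::-1],None,fx=1.4,fy=1.4,interpolation=cv2.INTER_CUBIC))
```

```text
[ 0.48814553 -0.01006945  0.49348075]
```

View pics/w3.png

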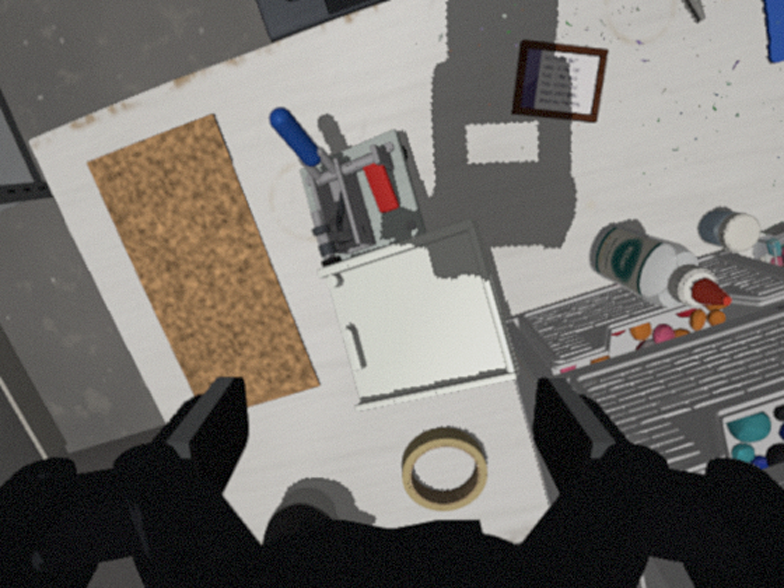

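Run:
```python
from h import *
m=load("pics/w3.npz"); d=m["d"]
g=np.stack(np.meshgrid(np.arange(220,375),np.arange(150,300)),-1).reshape(-1,2); g=g[d[g[:,1],g[:,0]]>.1]
P=at_d(m,g,d)
S=P[(g[:,0]>265)&(g[:,0]<340)&(g[:,1]>205)&(g[:,1]<262)]
for _ in range(4):
    n=np.linalg.svd(S-S.mean(0),full_matrices=False)[2][2]; n*=np.sign(n[2]); e=(S-S.mean(0))@n; S=S[abs(e)<.0025]
c=S.mean(0); print("n",n,c,e.std(),len(S))
a=np.radians(-2); X=np.array([np.cos(a),np.sin(a),0]); X[2]=-(X@n)/n[2]; X/=np.linalg.norm(X); Y=np.cross(n,X)
o=np.array([.563,-.0775,.06]); o[2]=c[2]-((o-c)[:2]@n[:2])/n[2]; print("z at guess",o,X,Y)
q=(P-o)@np.c_[X,Y,n]*1000
H=np.full((36,36),-99.)
for x,y,z in q:
    i,j=int((x+25)//5),int((y+30)//5)
    if 0<=i<36 and 0<=j<36: H[i,j]=max(H[i,j],z)
print("cols y from -30 step5; rows x from -25")
for i in range(32): print(i*5-25,' '.join(f"{int(min(99,max(-99,v))):3d}" for v in H[i]))
```

```text
n [-0.29231907 -0.28527802  0.91277928] [ 0.62969863 -0.02707903  0.0967831 ] 0.0007692442561941951 4118
z at guess [ 0.563      -0.0775      0.05966429] [ 0.95480495 -0.03334252  0.29535706] [-0.05382451  0.95786467  0.28213152]
cols y from -30 step5; rows x from -25
-25 -99 -99 -99 -99 -99 -99 -99 -99  71  74  75  71  36  18   0   0   1   0   0   0   1   1 -82 -83 -85 -86 -89 -89 -91 -94 -99 -99 -99 -99 -99 -99
-20 -99 -99 -99 -99 -99 -99 -99  25  68  73  73  70  36  28   1   1   1   2   0   4   4   1 -84 -84 -85 -87 -89 -91 -92 -94 -95 -97 -99 -99 -99 -99
-15 -99   0   0 -99   0   1 -99  28   7  71  71  69  37  36   1   1   0   1   0   4   5   1 -99 -99 -99 -99 -99 -92 -93 -95 -96 -98 -99 -99 -99 -99
-10 -99 -99 -99 -99 -99   1   0  25  68  72  71  69  36  27   1   2   1   1   1   1   1   0 -99 -99 -99 -99 -99 -96 -97 -97 -98 -99 -99 -99 -99 -99
-5 -99  15  14  14  14  14  15  14  68  71  71  68  14  14  14  13  14  15  14  15  14  14  14  14  14  14  14  14  14  13  13 -99 -99 -99 -99 -99
0 -99  14  14  15  14  15  14  16  69  71  71  69  14  14  14  15  14  15  15  15  15  14  1
[... 3181 characters left out ...]
   1   1   3   1   1   0   2   1   1   2   1   2   0   1   1   2   1   2   1   2  12  13 -55 -99 -99 -99 -99
115 -99   1   1   0   1   2   1   1   1   1   1   0   1   1   1   1   2   2   1   0   2   1   1   1   1   1   1   0   1  13  12 -38 -99 -99 -99 -99
120 -99  12  12  12  13  12  13  12  12  13  13  13  12  13  12  12  12  12  11  12  12  13  12  12  11  11  12  11  11  13  12 -24 -99 -99 -99 -99
125 -99  13  13  13  12  13  13  13  13  13  13  13  13  12  12  13  13  13  13  13  13  13  13  13  12  13  12  12  12  12  13 -28 -99 -99 -99 -99
130 -99 -99 -99 -99 -99 -99 -99 -99 -99 -99 -99 -99   9 -99 -99  10  10   9 -99  10 -99 -99 -99 -99  10 -99 -99 -99  11  11 -36 -99 -99 -99 -99 -99
```

The height map gives the jig well: origin at about (.570,-.084,.060). The w3 picture (1.4x) shows the card at (560,80), mat at (205,260), handle at (295,135), tab at (380,188). Next is the card's exact pose.

```bash
cat >> h.py <<'E'
O=np.array([.570,-.084,.060]);A=np.c_[[.9548,-.0333,.2954],[-.0538,.9579,.2821],[-.2923,-.2853,.9128]]
def pw(x,y,z): return O+A@(np.array([x,y,z])/1000)      # plate mm -> world
def grip(th,l=54,t=9):
    f=1-th; return pw(-78-l*np.cos(f)+t*np.sin(f),25,27+l*np.sin(f)+t*np.cos(f))
def tab(th,l=36,t=2):
    f=-.3+th; return pw(-78+l*np.cos(f)-t*np.sin(f),65,27+l*np.sin(f)+t*np.cos(f))
E
python3 - <<'E'
from h import *
print("tips",env.tcp_to_tips)
for f,box in (("w3",(355,15,445,100)),("w2",(280,143,352,205))):
    m=load(f"pics/{f}.npz"); im=m["im"]; x0,y0,x1,y1=box
    h=cv2.cvtColor(im[y0:y1,x0:x1],cv2.COLOR_RGB2HSV); k=((h[...,1]>70)&(h[...,2]<120)&((h[...,0]<22)|(h[...,0]>165)))
    v,u=np.nonzero(cv2.morphologyEx(k.astype(np.uint8),cv2.MORPH_OPEN,np.ones((2,2))))
    P=at_z(m,np.c_[u+x0,v+y0],.009)[:,:2]; print(f,len(P),cv2.minAreaRect((P*1000).astype(np.float32)))
for t in (0,.3,.6,.9,1.1): print(t,grip(t).round(4),tab(t).round(4))
print("load",pw(62,42,0), "seated",pw(35,33,0),pw(35,26.5,0))
m=load("pics/w3.npz");print(proj(m,[grip(0),tab(0),pw(0,0,0),pw(118,122,0),[.543,-.227,.003]])*1.4)
E
```

```text
tips 0.019
w3 902 ((471.84613037109375, 163.00238037109375), (80.83576202392578, 64.6988525390625), 67.08287811279297)
w2 561 ((471.40936279296875, 164.2916259765625), (79.55135345458984, 64.02699279785156), 67.16398620605469)
0 [ 0.451  -0.0788  0.1082] [ 0.5201 -0.0255  0.0823]
0.3 [ 0.4402 -0.0759  0.0962] [ 0.5179 -0.0286  0.0924]
0.6 [ 0.4336 -0.072   0.0818] [ 0.5127 -0.0315  0.1014]
0.9 [ 0.4317 -0.0675  0.0661] [ 0.505  -0.0341  0.1084]
1.1 [ 0.4331 -0.0644  0.0558] [ 0.4988 -0.0354  0.1118]
load [ 0.626938  -0.0458328  0.090163 ] seated [ 0.6016426 -0.0535548  0.0796483] [ 0.6019923  -0.05978115  0.07781465]
[[287.92962366 139.97023767]
 [384.15301621 201.96999645]
 [340.79234043 273.20249134]
 [508.01511653 370.91730016]
 [208.23703588 279.09790816]]
```

Card: centre (.4716,.1635), short axis at 157°, and the measured size agrees with the given one. I'll approach it now.

servo_tool(
  steps=[
    {"tx": -0.8, "ty": 2, "tz": 0, "yaw": 8.5, "claw": 7.6},
    {"tx": -0.8, "ty": 2, "tz": 0, "yaw": 8.5, "claw": 7.6},
    {"tx": -0.8, "ty": 2, "tz": 0, "yaw": 8.5, "claw": 7.6},
    {"tx": -0.8, "ty": 2, "tz": -1, "yaw": 8.5, "claw": 7.6},
    {"tx": -0.8, "ty": 2, "tz": -3, "yaw": 8.5, "claw": 7.6},
    {"tx": -0.8, "ty": 2, "tz": -3, "yaw": 8.5, "claw": 7.6},
    {"tx": -0.8, "ty": 2, "tz": -3, "yaw": 8.5, "claw": 7.6},
    {"tx": -0.8, "ty": 2, "tz": -3, "yaw": 8.5, "claw": 7.6},
    {"tx": -0.8, "ty": 2, "tz": -3, "yaw": 8.5, "claw": 7.6},
    {"tx": -0.8, "ty": 1.6, "tz": -3, "yaw": 8.5, "claw": 7.6},
    {"tx": -0.2, "ty": 0, "tz": -3, "yaw": 0.5, "claw": 7.6},
    {"tx": 0, "ty": 0, "tz": -3, "yaw": 0, "claw": 7.6},
    {"tx": 0, "ty": 0, "tz": -3, "yaw": 0, "claw": 7.6},
    {"tx": 0, "ty": 0, "tz": -1.5, "yaw": 0, "claw": 7.6},
    {"tx": 0, "ty": 0, "tz": 0, "yaw": 0, "claw": 7.6},
    {"tx": 0, "ty": 0, "tz": 0, "yaw": 0, "claw": 7.6},
  ],
)

```text
time_s: 4.65
position: [0.4715, 0.1637, 0.0765]
tool_rot: [[-0.388, -0.922, 0.002], [-0.922, 0.388, 0.0], [-0.001, -0.001, -1.0]]
ft_force: [-0.9, 0.3, 1.0]
grip_width: 0.0759
gripper_force: 0.0
```

Run:
```python
from h import *
o=env.observe(); R=o["tool_rot"]; print(o["position"].round(4),np.degrees(np.arctan2(R[1,1],R[0,1])).round(1),o["grip_width"],o["q"].round(0))
m=env.camera_model("wrist"); im,d=env.get_image("wrist"); np.savez("pics/w4.npz",d=d,im=im,**{k:m[k] for k in m})
cv2.imwrite("pics/w4.png",im[:,:,::-1])
```

```text
[0.4715 0.1637 0.0765] 157.2 0.07590102104286958 [   6.   29.   97.    0.   55. -152.]
```

View pics/w4.png

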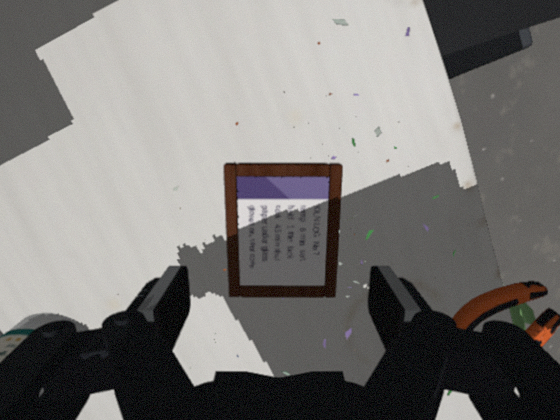

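The card (226–342 × 163–297) is centred between the fingers and square to them. Descending.

servo_tool(
  steps=[
    {"tx": 0, "ty": 0, "tz": -2, "yaw": 0, "claw": 7.6},
    {"tx": 0, "ty": 0, "tz": -2, "yaw": 0, "claw": 7.6},
    {"tx": 0, "ty": 0, "tz": -1.5, "yaw": 0, "claw": 7.6},
    {"tx": 0, "ty": 0, "tz": -0.5, "yaw": 0, "claw": 7.6},
    {"tx": 0, "ty": 0, "tz": 0, "yaw": 0, "claw": 7.6},
    {"tx": 0, "ty": 0, "tz": 0, "yaw": 0, "claw": 7.6},
  ],
)

```text
time_s: 5.3
position: [0.472, 0.1631, 0.0164]
tool_rot: [[-0.389, -0.921, 0.002], [-0.921, 0.389, 0.0], [-0.001, -0.002, -1.0]]
ft_force: [0.7, -0.4, 0.2]
grip_width: 0.076
gripper_force: 0.0
```

servo_tool(
  steps=[
    {"tx": 0, "ty": 0, "tz": -0.2, "yaw": 0, "claw": 7.6},
    {"tx": 0, "ty": 0, "tz": 0, "yaw": 0, "claw": 7.6},
  ],
)

```text
time_s: 5.5
position: [0.4716, 0.163, 0.0137]
tool_rot: [[-0.389, -0.921, 0.001], [-0.921, 0.389, 0.0], [-0.0, -0.001, -1.0]]
ft_force: [-0.7, 0.2, -0.2]
grip_width: 0.0758
gripper_force: 0.0
```

servo_tool(
  newtons=30,
  steps=[
    {"tx": 0, "ty": 0, "tz": 0, "yaw": 0, "claw": 6},
    {"tx": 0, "ty": 0, "tz": 0, "yaw": 0, "claw": 6},
    {"tx": 0, "ty": 0, "tz": 0, "yaw": 0, "claw": 6},
    {"tx": 0, "ty": 0, "tz": 0, "yaw": 0, "claw": 6},
    {"tx": 0, "ty": 0, "tz": 0, "yaw": 0, "claw": 6},
  ],
)

```text
time_s: 6.0
position: [0.4714, 0.1629, 0.0138]
tool_rot: [[-0.389, -0.921, 0.0], [-0.921, 0.389, 0.0], [-0.0, -0.0, -1.0]]
ft_force: [-1.8, 0.5, 5.1]
grip_width: 0.0649
gripper_force: 32.6
```

Gripped: 65 mm opening at 33 N. The fingertips reach the underside about 14 mm below the TCP. I'll carry it to the load point.

servo_tool(
  steps=[
    {"tx": 0, "ty": 0, "tz": 1, "yaw": 0, "claw": 6},
    {"tx": 0, "ty": 0, "tz": 3, "yaw": 0, "claw": 6},
    {"tx": 0, "ty": 0, "tz": 4, "yaw": 0, "claw": 6},
    {"tx": 0, "ty": 0, "tz": 4, "yaw": 0, "claw": 6},
    {"tx": 0, "ty": 0, "tz": 4, "yaw": 0, "claw": 6},
    {"tx": 0.6, "ty": -0.9, "tz": 3, "yaw": -4, "claw": 6},
    {"tx": 1.5, "ty": -2, "tz": 1, "yaw": -6, "claw": 6},
    {"tx": 1.5, "ty": -2, "tz": 0, "yaw": -6, "claw": 6},
    {"tx": 1.5, "ty": -2, "tz": 0, "yaw": -6, "claw": 6},
    {"tx": 1.5, "ty": -2, "tz": 0, "yaw": -6, "claw": 6},
    {"tx": 1.5, "ty": -2, "tz": 0, "yaw": -6, "claw": 6},
    {"tx": 1.5, "ty": -2, "tz": 0, "yaw": -6, "claw": 6},
    {"tx": 1.5, "ty": -2, "tz": 0, "yaw": -6, "claw": 6},
    {"tx": 1.5, "ty": -2, "tz": 0, "yaw": -6, "claw": 6},
    {"tx": 1.5, "ty": -2, "tz": 0, "yaw": -6, "claw": 6},
    {"tx": 1.5, "ty": -2, "tz": 0, "yaw": -6, "claw": 6},
    {"tx": 0, "ty": 0, "tz": 0, "yaw": 0, "claw": 6},
    {"tx": 0, "ty": 0, "tz": 0, "yaw": 0, "claw": 6},
  ],
)

```text
time_s: 7.8
position: [0.6271, -0.0461, 0.2134]
tool_rot: [[-0.998, -0.055, -0.001], [-0.055, 0.998, 0.0], [0.001, 0.0, -1.0]]
ft_force: [0.6, 0.8, -0.8]
grip_width: 0.0647
gripper_force: 34.7
```

```bash
cat > st.py <<'E'
from h import *
o=env.observe(); R=o["tool_rot"]; print(o["position"].round(4),np.degrees(np.arctan2(R[1,1],R[0,1])).round(1),o["grip_width"].round(4),o["gripper_force"].round(1),o["q"].round(0),o["ft_force"].round(1),o["time_s"])
E
python3 st.py
```

```text
Traceback (most recent call last):
  File "st.py", line 2, in <module>
    o=env.observe(); R=o["tool_rot"]; print(o["position"].round(4),np.degrees(np.arctan2(R[1,1],R[0,1])).round(1),o["grip_width"].round(4),o["gripper_force"].round(1),o["q"].round(0),o["ft_force"].round(1),o["time_s"])
                                                                                                                  ^^^^^^^^^^^^^^^^^^^^^
AttributeError: 'float' object has no attribute 'round'
```

servo_tool(
  steps=[
    {"tx": 0, "ty": 0, "tz": -3, "yaw": 0, "claw": 6},
    {"tx": 0, "ty": 0, "tz": -3, "yaw": 0, "claw": 6},
    {"tx": 0, "ty": 0, "tz": -1.5, "yaw": 0, "claw": 6},
    {"tx": 0, "ty": 0, "tz": -0.7, "yaw": 0, "claw": 6},
    {"tx": 0, "ty": 0, "tz": 0, "yaw": 0, "claw": 6},
    {"tx": 0, "ty": 0, "tz": 0, "yaw": 0, "claw": 6},
  ],
)

```text
time_s: 8.4
position: [0.6277, -0.0458, 0.1326]
tool_rot: [[-0.998, -0.055, 0.002], [-0.055, 0.998, -0.0], [-0.002, -0.0, -1.0]]
ft_force: [-0.7, 0.6, -0.5]
grip_width: 0.0651
gripper_force: 34.6
```

servo_tool(
  steps=[
    {"tx": 0, "ty": 0, "tz": 0, "yaw": 0, "claw": 7.8},
    {"tx": 0, "ty": 0, "tz": 0, "yaw": 0, "claw": 8.5},
    {"tx": 0, "ty": 0, "tz": 0, "yaw": 0, "claw": 8.5},
    {"tx": 0, "ty": 0, "tz": 0, "yaw": 0, "claw": 8.5},
    {"tx": 0, "ty": 0, "tz": 1, "yaw": 0, "claw": 8.5},
    {"tx": 0, "ty": 0, "tz": 3, "yaw": 0, "claw": 8.5},
    {"tx": 0, "ty": 0, "tz": 4, "yaw": 0, "claw": 8.5},
    {"tx": 0, "ty": 0, "tz": 3, "yaw": 0, "claw": 8.5},
    {"tx": 0, "ty": 0, "tz": 0, "yaw": 0, "claw": 8.5},
  ],
)

```text
time_s: 9.3
position: [0.6287, -0.0463, 0.247]
tool_rot: [[-0.998, -0.055, 0.009], [-0.055, 0.999, -0.002], [-0.009, -0.003, -1.0]]
ft_force: [0.2, -0.2, 0.1]
grip_width: 0.0848
gripper_force: 0.0
```

```bash
sed -i 's/o\["grip_width"\].round(4),o\["gripper_force"\].round(1)/round(o["grip_width"],4),round(o["gripper_force"],1)/' st.py
cat >> h.py <<'E'
def hmap(f,xs=(-10,130),ys=(-20,130),s=7.5):
    m=load(f"pics/{f}.npz"); d=m["d"]; g=np.argwhere(d>.1)[:,::-1]; P=at_d(m,g,d); q=(P-O)@A*1000
    for x in np.arange(*xs,s):
        r=[]
        for y in np.arange(*ys,s):
            k=(q[:,0]>=x)&(q[:,0]<x+s)&(q[:,1]>=y)&(q[:,1]<y+s); r.append(f"{np.median(q[k,2]):4.0f}" if k.sum()>1 else "   .")
        print(f"{x:6.1f}",*r)
def shot(f,v=1):
    m=env.camera_model("wrist"); im,d=env.get_image("wrist"); np.savez(f"pics/{f}.npz",d=d,im=im,**{k:m[k] for k in m}); cv2.imwrite(f"pics/{f}.png",im[:,:,::-1])
E
python3 st.py; python3 -c "
from h import *
shot('w5'); hmap('w5')"
```

```text
[ 0.6287 -0.0463  0.247 ] 93.1 0.0848 0.0 [ -15.   30.   61.    0.   88. -108.] [ 0.2 -0.2  0.1] 9.3
 -10.0   14   14   14   14   14   15   67   14   14   14   14   14   14   14   14   14   14   14   14   14
  -2.5   10   13   11    1    1   11   13    9    9    9    8    1    2    1    1    1    1    1    1   12
   5.0   -0   14   10    8    9    9    9    8    8    8    7   -0   -0   -0   -0   -0   -0   -0   -0   11
  12.5   -0    1    9    7    6    6    6    6    5    6    8   -0   -0   -0   -0   -0   -0   -0   -0   12
  20.0   -0   -0    9    6    6    6    6    5    6    6    9   -0   -0   -0   -0   -0   -0   -0   -0   12
  27.5   -0   -0    9    6    6    6    6    6    6    6    9    0    0   -0    0   -0   -0   -0    0   12
  35.0   -0   -0    9    6    6    6    6    6    6    6    8    1   -0   -0   -0   -0   -0   -0   -0   12
  42.5   -0   -0    8    7    6    5    6    6    6    6    6    7   -0   -0   -0    0   -0   -0   -0   12
  50.0   -1   14   13    8    6    6    6    6    6    6    6    8    0   -0   -0   -0   -0   -0   -0   12
  57.5   -1   14   13    9    6    6
[... 333 characters left out ...]
  8    1    0   -0   -0   -0    0   -0   -0   -0   -0   11
  87.5    0   -0   -0    0    1    0    0   -0   -0   -0   -0   -0   -0   -0   -0   -0   -0   -0   -0   12
  95.0   -0    0    0   -0   -0    0    0   -0   -0   -0   -0   -0   -0   -0   -0   -0   -0   -0   -0  133
 102.5    0    0   -0   -0   -0   -0   -0    0  162  167   -0   -0    0   -0   -0   -0   -0   -0   -0  132
 110.0    0    0    0    0    0    1    0  168  159  180    0    0    0    0    0    0    0    0    0  130
 117.5   12   12   12   12   12   12   12   13  151  172   12   12   12   12   12   12   12   12   12   13
 125.0    .    .    .    .    .    .    .    .  157  167    .    .    .    .    .    .    .    .    .  -39
```

View pics/w5.png

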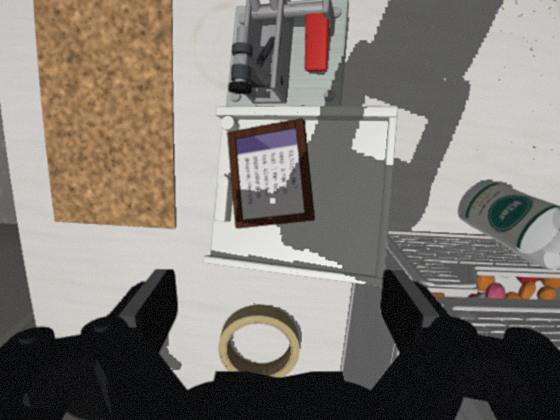

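The card (228–314 × 118–227) is near the corner but still skewed, and may still be sliding. I'll wait a moment and measure.

servo_tool(
  steps=[
    {"tx": 0, "ty": 0, "tz": 0, "yaw": 0, "claw": 8.5},
    {"tx": 0, "ty": 0, "tz": 0, "yaw": 0, "claw": 8.5},
    {"tx": 0, "ty": 0, "tz": 0, "yaw": 0, "claw": 8.5},
  ],
)

```text
time_s: 9.65
position: [0.6272, -0.046, 0.2403]
tool_rot: [[-0.999, -0.054, -0.002], [-0.054, 0.999, 0.001], [0.002, 0.001, -1.0]]
ft_force: [-0.3, 0.6, -0.4]
grip_width: 0.0849
gripper_force: 0.0
```

```bash
cat >> h.py <<'E'
def onplate(m,uv,h):      # pixels -> plate x,y mm at height h mm
    r=ray(m,uv)@m["T"][:3,:3].T; o=m["T"][:3,3]; n=A[:,2]
    P=o+r*(((O+n*h/1000-o)@n)/(r@n))[:,None]; return ((P-O)@A*1000)[:,:2]
def piece(f,kind):
    m=load(f"pics/{f}.npz"); H=cv2.cvtColor(m["im"],cv2.COLOR_RGB2HSV); h,s,v=[H[...,i].astype(int) for i in range(3)]
    k=(s>70)&(v<130)&((h<22)|(h>165)) if kind=="card" else (h>100)&(h<130)&(s>110)&(v>40)
    vv,uu=np.nonzero(cv2.morphologyEx(k.astype(np.uint8),cv2.MORPH_OPEN,np.ones((2,2))))
    q=onplate(m,np.c_[uu,vv],9 if kind=="card" else 6); q=q[(q[:,0]>-5)&(q[:,0]<125)&(q[:,1]>-8)&(q[:,1]<122)]
    return cv2.minAreaRect(q.astype(np.float32))
E
python3 -c "
from h import *
shot('w6'); print(piece('w5','card'),piece('w6','card'))"
```

```text
((46.29273986816406, 34.55289840698242), (80.47026062011719, 65.92610168457031), 10.900858879089355) ((46.322532653808594, 34.52055358886719), (80.43960571289062, 65.93911743164062), 10.871580123901367)
```

The card has jammed 10.9° askew, with a corner caught in the gap behind the pin. The tool can't tilt, so I'll press on its top with two fingertips, turn it square and let it slide home.

servo_tool(
  newtons=40,
  steps=[
    {"tx": -0.4, "ty": -0.2, "tz": -1, "yaw": 8, "claw": 4.2},
    {"tx": -0.4, "ty": -0.2, "tz": -2, "yaw": 8.5, "claw": 4.2},
    {"tx": -0.4, "ty": -0.2, "tz": -2, "yaw": 8.5, "claw": 4.2},
    {"tx": -0.4, "ty": -0.2, "tz": -2, "yaw": 8.5, "claw": 4.2},
    {"tx": -0.1, "ty": -0.1, "tz": -2, "yaw": 7.5, "claw": 4.2},
    {"tx": 0, "ty": 0, "tz": -2, "yaw": 0, "claw": 4.2},
    {"tx": 0, "ty": 0, "tz": -0.8, "yaw": 0, "claw": 4.2},
    {"tx": 0, "ty": 0, "tz": 0, "yaw": 0, "claw": 4.2},
    {"tx": 0, "ty": 0, "tz": 0, "yaw": 0, "claw": 4.2},
  ],
)

```text
time_s: 10.6
position: [0.6108, -0.0551, 0.124]
tool_rot: [[-0.718, -0.696, 0.001], [-0.696, 0.718, -0.0], [-0.001, -0.001, -1.0]]
ft_force: [-0.1, -0.2, 0.5]
grip_width: 0.042
gripper_force: 0.0
```

servo_tool(
  steps=[
    {"tx": 0, "ty": 0, "tz": -0.3, "yaw": 0, "claw": 4.2},
    {"tx": 0, "ty": 0, "tz": 0, "yaw": 0, "claw": 4.2},
  ],
)

```text
time_s: 10.8
position: [0.6105, -0.0551, 0.1207]
tool_rot: [[-0.718, -0.696, 0.001], [-0.696, 0.718, -0.0], [-0.0, -0.001, -1.0]]
ft_force: [-0.4, 0.6, -0.4]
grip_width: 0.0422
gripper_force: 0.0
```

servo_tool(
  steps=[
    {"tx": 0, "ty": 0, "tz": -0.3, "yaw": 0, "claw": 4.2},
    {"tx": 0, "ty": 0, "tz": 0, "yaw": 0, "claw": 4.2},
  ],
)

```text
time_s: 11.0
position: [0.6103, -0.055, 0.1171]
tool_rot: [[-0.718, -0.696, -0.0], [-0.696, 0.718, 0.0], [0.0, 0.0, -1.0]]
ft_force: [-0.3, 0.5, -0.5]
grip_width: 0.0421
gripper_force: 0.0
```

servo_tool(
  steps=[
    {"tx": 0, "ty": 0, "tz": -0.3, "yaw": 0, "claw": 4.2},
    {"tx": 0, "ty": 0, "tz": 0, "yaw": 0, "claw": 4.2},
  ],
)

```text
time_s: 11.2
position: [0.6103, -0.0551, 0.1139]
tool_rot: [[-0.718, -0.696, -0.001], [-0.696, 0.718, 0.0], [0.0, 0.001, -1.0]]
ft_force: [0.7, 0.1, -0.3]
grip_width: 0.0417
gripper_force: 0.0
```

servo_tool(
  steps=[
    {"tx": 0, "ty": 0, "tz": -0.2, "yaw": 0, "claw": 4.2},
    {"tx": 0, "ty": 0, "tz": 0, "yaw": 0, "claw": 4.2},
  ],
)

```text
time_s: 11.4
position: [0.6106, -0.0551, 0.1127]
tool_rot: [[-0.718, -0.696, 0.001], [-0.696, 0.718, -0.0], [-0.0, -0.0, -1.0]]
ft_force: [-1.1, 0.2, 3.5]
grip_width: 0.0417
gripper_force: 1.8
```

servo_tool(
  steps=[
    {"tx": 0, "ty": 0, "tz": -0.1, "yaw": 0, "claw": 4.2},
    {"tx": 0, "ty": 0, "tz": 0, "yaw": 0, "claw": 4.2},
  ],
)

```text
time_s: 11.6
position: [0.6106, -0.0551, 0.1125]
tool_rot: [[-0.718, -0.696, 0.001], [-0.696, 0.718, -0.0], [-0.001, -0.001, -1.0]]
ft_force: [-2.2, 0.9, 9.3]
grip_width: 0.0419
gripper_force: 4.3
```

Contact with 9 N. Now turn and shift it.

servo_tool(
  steps=[
    {"tx": 0, "ty": 0.15, "tz": 0.05, "yaw": 0, "claw": 4.2},
    {"tx": 0, "ty": 0.15, "tz": 0.04, "yaw": -1, "claw": 4.2},
    {"tx": 0, "ty": 0.1, "tz": 0.03, "yaw": -2, "claw": 4.2},
    {"tx": 0, "ty": 0.1, "tz": 0.03, "yaw": -2, "claw": 4.2},
    {"tx": -0.05, "ty": 0, "tz": -0.01, "yaw": -2, "claw": 4.2},
    {"tx": -0.05, "ty": 0, "tz": -0.01, "yaw": -2, "claw": 4.2},
    {"tx": -0.1, "ty": 0, "tz": -0.03, "yaw": -2, "claw": 4.2},
    {"tx": 0, "ty": 0, "tz": 0, "yaw": 0, "claw": 4.2},
  ],
)

```text
time_s: 12.4
position: [0.6082, -0.0518, 0.1144]
tool_rot: [[-0.838, -0.546, 0.001], [-0.546, 0.838, -0.004], [0.001, -0.004, -1.0]]
ft_force: [-7.2, -6.2, 15.4]
grip_width: 0.0419
gripper_force: 9.3
```

```bash
python3 -c "
from h import *
shot('w7'); print(piece('w7','card'))"
```

```text
((46.399871826171875, 38.15949630737305), (80.63418579101562, 65.18817901611328), 7.482925891876221)
```

servo_tool(
  steps=[
    {"tx": 0, "ty": 0.15, "tz": 0.04, "yaw": -2, "claw": 4.2},
    {"tx": -0.05, "ty": 0.1, "tz": 0.01, "yaw": -2, "claw": 4.2},
    {"tx": -0.1, "ty": 0, "tz": -0.03, "yaw": -2, "claw": 4.2},
    {"tx": -0.1, "ty": 0, "tz": -0.03, "yaw": -2, "claw": 4.2},
    {"tx": -0.1, "ty": 0, "tz": -0.03, "yaw": -2, "claw": 4.2},
    {"tx": -0.1, "ty": 0, "tz": 0, "yaw": 0, "claw": 4.2},
    {"tx": -0.1, "ty": 0, "tz": 0.3, "yaw": 0, "claw": 4.2},
    {"tx": 0, "ty": 0, "tz": 2, "yaw": 0, "claw": 4.2},
    {"tx": 0, "ty": 0, "tz": 4, "yaw": 0, "claw": 4.2},
    {"tx": 0, "ty": 0, "tz": 4, "yaw": 0, "claw": 4.2},
    {"tx": 0, "ty": 0, "tz": 0, "yaw": 0, "claw": 4.2},
    {"tx": 0, "ty": 0, "tz": 0, "yaw": 0, "claw": 4.2},
  ],
)

```text
time_s: 13.65
position: [0.6029, -0.0476, 0.2153]
tool_rot: [[-0.92, -0.393, 0.001], [-0.393, 0.92, -0.0], [-0.001, -0.001, -1.0]]
ft_force: [0.1, -0.3, -1.0]
grip_width: 0.0421
gripper_force: 0.0
```

```bash
python3 -c "
from h import *
shot('w8'); print(piece('w8','card'))"; python3 st.py
```

```text
((40.42084884643555, 35.24986267089844), (65.5356216430664, 80.4295425415039), 89.95846557617188)
[ 0.6026 -0.0475  0.2141] 113.1 0.0417 0.0 [ -16.   29.   69.   -0.   83. -129.] [ 0.5 -1.   0.2] 13.7
```

The card is seated square: angle 0°, centre (40.4,35.2) in my frame, so my frame's y is about 2 mm off. Now to lock the clamp.

servo_tool(
  newtons=60,
  steps=[
    {"tx": -1, "ty": -0.2, "tz": 0, "yaw": -5, "claw": 0},
    {"tx": -2.5, "ty": -0.5, "tz": 0, "yaw": -5, "claw": 0},
    {"tx": -3, "ty": -0.6, "tz": 0, "yaw": -5, "claw": 0},
    {"tx": -3, "ty": -0.6, "tz": 0, "yaw": -5, "claw": 0},
    {"tx": -3, "ty": -0.6, "tz": 0, "yaw": 0, "claw": 0},
    {"tx": -2.2, "ty": -0.4, "tz": 0, "yaw": 0, "claw": 0},
    {"tx": -0.5, "ty": 0, "tz": -1, "yaw": 0, "claw": 0},
    {"tx": 0, "ty": 0, "tz": -2, "yaw": 0, "claw": 0},
    {"tx": 0, "ty": 0, "tz": -2, "yaw": 0, "claw": 0},
    {"tx": 0, "ty": 0, "tz": -2, "yaw": 0, "claw": 0},
    {"tx": 0, "ty": 0, "tz": 0, "yaw": 0, "claw": 0},
    {"tx": 0, "ty": 0, "tz": 0, "yaw": 0, "claw": 0},
  ],
)

```text
time_s: 14.9
position: [0.4507, -0.0765, 0.1446]
tool_rot: [[-0.999, -0.054, -0.002], [-0.054, 0.999, 0.001], [0.002, 0.001, -1.0]]
ft_force: [0.6, 0.1, 0.5]
grip_width: -0.0
gripper_force: 0.0
```

```bash
sed -i 's/O=np.array(\[.570,-.084,.060\])/O=np.array([.5693,-.0819,.0604])/' h.py; python3 st.py
```

```text
[ 0.4507 -0.0765  0.1446] 93.1 -0.0 0.0 [ -25.   19.   98.   -0.   63. -118.] [0.6 0.1 0.5] 14.9
```

servo_tool(
  steps=[
    {"tx": -0.3, "ty": 0.1, "tz": -0.9, "yaw": 0, "claw": 0},
    {"tx": -0.4, "ty": 0.1, "tz": -0.9, "yaw": 0, "claw": 0},
    {"tx": -0.4, "ty": 0.1, "tz": -0.8, "yaw": 0, "claw": 0},
    {"tx": -0.2, "ty": 0.1, "tz": -0.6, "yaw": 0, "claw": 0},
    {"tx": -0.2, "ty": 0.1, "tz": -0.6, "yaw": 0, "claw": 0},
    {"tx": -0.2, "ty": 0.2, "tz": -0.6, "yaw": 0, "claw": 0},
    {"tx": -0.1, "ty": 0.2, "tz": -0.5, "yaw": 0, "claw": 0},
    {"tx": 0, "ty": 0.1, "tz": -0.5, "yaw": 0, "claw": 0},
    {"tx": 0, "ty": 0.1, "tz": -0.4, "yaw": 0, "claw": 0},
    {"tx": 0, "ty": 0, "tz": 0, "yaw": 0, "claw": 0},
  ],
)

```text
time_s: 15.9
position: [0.4325, -0.0652, 0.0864]
tool_rot: [[-0.999, -0.055, -0.001], [-0.055, 0.999, 0.001], [0.001, 0.001, -1.0]]
ft_force: [-2.3, 1.3, 2.4]
grip_width: 0.0001
gripper_force: 1.5
```

servo_tool(
  steps=[
    {"tx": 0, "ty": 0.1, "tz": -0.4, "yaw": 0, "claw": 0},
    {"tx": 0.1, "ty": 0.1, "tz": -0.4, "yaw": 0, "claw": 0},
    {"tx": 0, "ty": 0, "tz": -0.3, "yaw": 0, "claw": 0},
    {"tx": 0, "ty": 0, "tz": 0, "yaw": 0, "claw": 0},
  ],
)

```text
time_s: 16.3
position: [0.4343, -0.0637, 0.0777]
tool_rot: [[-0.998, -0.055, 0.002], [-0.055, 0.998, -0.001], [-0.002, -0.001, -1.0]]
ft_force: [-11.0, 2.1, 33.6]
grip_width: 0.0001
gripper_force: 17.5
```

Reached the end stop. I'll back off and check while it stays locked.

servo_tool(
  steps=[
    {"tx": 0, "ty": 0, "tz": 0.5, "yaw": 0, "claw": 0},
    {"tx": 0, "ty": 0, "tz": 2, "yaw": 0, "claw": 0},
    {"tx": 0, "ty": 0, "tz": 4, "yaw": 0, "claw": 0},
    {"tx": 0, "ty": 0, "tz": 4, "yaw": 0, "claw": 0},
    {"tx": 2, "ty": 0, "tz": 4, "yaw": 0, "claw": 0},
    {"tx": 3, "ty": 0, "tz": 3, "yaw": 0, "claw": 4.2},
    {"tx": 3, "ty": 0, "tz": 2, "yaw": 0, "claw": 4.2},
    {"tx": 3, "ty": 0, "tz": 0, "yaw": 0, "claw": 4.2},
    {"tx": 3, "ty": 0, "tz": 0, "yaw": 0, "claw": 4.2},
    {"tx": 1, "ty": 0, "tz": 0, "yaw": 0, "claw": 4.2},
    {"tx": 0, "ty": 0, "tz": 0, "yaw": 0, "claw": 4.2},
    {"tx": 0, "ty": 0, "tz": 0, "yaw": 0, "claw": 4.2},
    {"tx": 0, "ty": 0, "tz": 0, "yaw": 0, "claw": 4.2},
    {"tx": 0, "ty": 0, "tz": 0, "yaw": 0, "claw": 4.2},
    {"tx": 0, "ty": 0, "tz": 0, "yaw": 0, "claw": 4.2},
    {"tx": 0, "ty": 0, "tz": 0, "yaw": 0, "claw": 4.2},
    {"tx": 0, "ty": 0, "tz": 0, "yaw": 0, "claw": 4.2},
    {"tx": 0, "ty": 0, "tz": 0, "yaw": 0, "claw": 4.2},
    {"tx": 0, "ty": 0, "tz": 0, "yaw": 0, "claw": 4.2},
    {"tx": 0, "ty": 0, "tz": 0, "yaw": 0, "claw": 4.2},
  ],
)

```text
time_s: 18.3
position: [0.5839, -0.0636, 0.2709]
tool_rot: [[-0.999, -0.054, -0.0], [-0.054, 0.999, 0.0], [0.0, 0.0, -1.0]]
ft_force: [0.2, 1.0, -0.2]
grip_width: 0.0418
gripper_force: 0.0
```

```bash
python3 -c "
from h import *
shot('w9'); print(piece('w9','card')); hmap('w9',(-40,130),(-20,100))"; python3 st.py
```

```text
((41.44364929199219, 33.27421188354492), (65.58499908447266, 79.80049896240234), 89.98825073242188)
 -40.0   -0    0    0   35   26   30   30   25   -0    0   -0   -0   -0   -3  -82  -84
 -32.5   -0   -0   -0   35   29   31   25   26   -0   -0   -0   -0   -0   -1  -84  -87
 -25.0   -0    4    0   18   28   31   24   24   -0   -0   -0   -0    4   -1    .    .
 -17.5   -0   -0   -0    0   28   32   20    9   -0   -0   -0   -0    0   -0    .    .
 -10.0   14   14   14   14   14   26   22   14   14   14   14   14   14   14   14   14
  -2.5   13   14   12    9   10   27   13    9    9    9    9    7    1    1    0    1
   5.0   -0   13    9    8    8   28    8    6    6    6    8    0   -0   -0   -0   -0
  12.5   -0   -0    9    8    .   47   33    5    5    6    8    0   -0   -0   -0   -0
  20.0    0   -0    8    6    6   35   19    6    6    6    8    1   -0   -0   -0   -0
  27.5    0   -0    9    6    6    6    6    6    6    6    9    1   -0   -0   -0   -0
  35.0   -0    0    9    6    6    6    6    6    6    6    8    0    0   -0    0   -0
  42.5    0   -0    9    7    6    6    6  
[... 400 characters left out ...]
 -0   14    9    0    0    0    0    2  222  225  201   -0    0    .   -1  175
  87.5   -0    0    0    0   -0   -0    0    0  229  226  199   -0   -0    .    .  183
  95.0   -0   -0   -0    0    0    0    0  229  228  224   -0   -0   -0    .    .    .
 102.5    0   -0    0    0    0    0    0    0    1    0    0   -0   -0    .    .    .
 110.0    0    0    0    0    0    0   -0    0    0   -0    0   -0    0    .    .    .
 117.5    6   12   12   11   12   12   12   11   12   11   11   11   12    .    .    .
 125.0    .    .    .    .    .    .    .    .    .    .    .    .    .    .    .    .
[ 0.5839 -0.0636  0.2709] 93.1 0.0421 0.0 [ -18.   25.   66.   -0.   89. -111.] [0.  0.7 1.1] 18.35
```

View pics/w9.png

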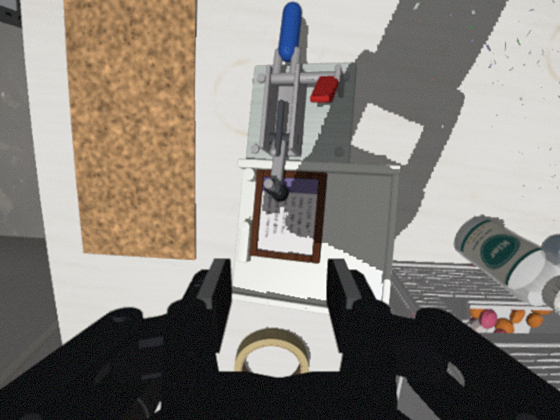

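The view confirms it: handle down (290,30), tab up (325,88), pad on the card at (280,188), card flush.

The tool stays vertical, so it can't grip a piece lying flush on the slope: the two edges differ by about 20 mm in height. While the locked pad holds the piece, I'll swivel it until its short axis lies on the level line, grip it there and draw it out from under the sprung pad.

```bash
python3 -c "
from h import *
for C,yw in (((70,35),93),((76,41),104),((79,53),120),((77,66),134)):
    c=pw(*C,6); t=np.radians(yw); ty=np.array([np.cos(t),np.sin(t)]); tx=np.array([np.sin(t),-np.cos(t)])
    e=np.array([.7156,.6985]); off=11*np.sign(e@tx)*tx+(13*np.sign(e@ty)*ty if abs(e@ty)>.15 else 0)
    print(C,'TCP',(c[:2]-off/1000).round(4),'z contact',round(c[2]+.019,4))
"
```

```text
(70, 35) TCP [ 0.6222 -0.066 ] z contact 0.1154
(76, 41) TCP [ 0.6304 -0.0621] z contact 0.1189
(79, 53) TCP [ 0.6371 -0.0522] z contact 0.1232
(77, 66) TCP [ 0.6296 -0.0306] z contact 0.1262
```

servo_tool(
  steps=[
    {"tx": 1, "ty": 0, "tz": -1, "yaw": 0, "claw": 0},
    {"tx": 1.5, "ty": -0.1, "tz": -3, "yaw": 0, "claw": 0},
    {"tx": 1.3, "ty": -0.1, "tz": -3, "yaw": 0, "claw": 0},
    {"tx": 0, "ty": 0, "tz": -3, "yaw": 0, "claw": 0},
    {"tx": 0, "ty": 0, "tz": -3, "yaw": 0, "claw": 0},
    {"tx": 0, "ty": 0, "tz": -1.5, "yaw": 0, "claw": 0},
    {"tx": 0, "ty": 0, "tz": -0.6, "yaw": 0, "claw": 0},
    {"tx": 0, "ty": 0, "tz": -0.2, "yaw": 0, "claw": 0},
    {"tx": 0, "ty": 0, "tz": 0, "yaw": 0, "claw": 0},
  ],
)

```text
time_s: 19.25
position: [0.6224, -0.0656, 0.1183]
tool_rot: [[-0.999, -0.054, 0.001], [-0.054, 0.999, -0.0], [-0.001, -0.0, -1.0]]
ft_force: [-0.3, 0.2, -0.3]
grip_width: -0.0
gripper_force: 0.0
```

servo_tool(
  steps=[
    {"tx": 0, "ty": 0, "tz": -0.2, "yaw": 0, "claw": 0},
    {"tx": 0, "ty": 0, "tz": 0, "yaw": 0, "claw": 0},
  ],
)

```text
time_s: 19.45
position: [0.6221, -0.0656, 0.1164]
tool_rot: [[-0.999, -0.054, 0.001], [-0.054, 0.999, -0.0], [-0.001, -0.0, -1.0]]
ft_force: [-0.1, 0.1, -0.0]
grip_width: 0.0001
gripper_force: 0.0
```

servo_tool(
  steps=[
    {"tx": 0, "ty": 0, "tz": -0.2, "yaw": 0, "claw": 0},
    {"tx": 0, "ty": 0, "tz": 0, "yaw": 0, "claw": 0},
  ],
)

```text
time_s: 19.65
position: [0.6219, -0.0656, 0.1139]
tool_rot: [[-0.999, -0.054, 0.0], [-0.054, 0.999, -0.0], [-0.0, -0.0, -1.0]]
ft_force: [-1.4, -0.4, -0.2]
grip_width: -0.0001
gripper_force: 0.0
```

servo_tool(
  steps=[
    {"tx": 0, "ty": 0, "tz": -0.15, "yaw": 0, "claw": 0},
    {"tx": 0, "ty": 0, "tz": 0, "yaw": 0, "claw": 0},
  ],
)

```text
time_s: 19.85
position: [0.6219, -0.0656, 0.1123]
tool_rot: [[-0.999, -0.054, -0.0], [-0.054, 0.999, 0.0], [0.0, 0.0, -1.0]]
ft_force: [-0.4, -0.7, 0.1]
grip_width: -0.0001
gripper_force: 0.1
```

servo_tool(
  steps=[
    {"tx": 0, "ty": 0, "tz": -0.15, "yaw": 0, "claw": 0},
    {"tx": 0, "ty": 0, "tz": 0, "yaw": 0, "claw": 0},
  ],
)

```text
time_s: 20.05
position: [0.6221, -0.0655, 0.1117]
tool_rot: [[-0.999, -0.054, 0.001], [-0.054, 0.999, -0.0], [-0.001, -0.0, -1.0]]
ft_force: [-1.4, 0.1, 5.1]
grip_width: -0.0001
gripper_force: 2.5
```

servo_tool(
  steps=[
    {"tx": 0, "ty": 0, "tz": -0.15, "yaw": 0, "claw": 0},
    {"tx": 0.15, "ty": 0.19, "tz": 0.1, "yaw": 0, "claw": 0},
    {"tx": 0.18, "ty": 0.19, "tz": 0.11, "yaw": 0, "claw": 0},
    {"tx": 0.18, "ty": 0.19, "tz": 0.11, "yaw": 0, "claw": 0},
    {"tx": 0.1, "ty": 0.28, "tz": 0.12, "yaw": 3, "claw": 0},
    {"tx": 0.1, "ty": 0.28, "tz": 0.12, "yaw": 3, "claw": 0},
    {"tx": 0, "ty": 0, "tz": 0, "yaw": 0, "claw": 0},
  ],
)

```text
time_s: 20.75
position: [0.628, -0.0557, 0.1161]
tool_rot: [[-0.987, -0.16, -0.002], [-0.16, 0.987, -0.003], [0.003, -0.003, -1.0]]
ft_force: [-9.5, -6.2, 11.8]
grip_width: 0.0003
gripper_force: 7.1
```

```bash
python3 -c "
from h import *
shot('w10'); print(piece('w10','card'))"
```

```text
((44.398399353027344, 38.327972412109375), (77.24349975585938, 64.95149993896484), 9.732197761535645)
```

It's turning: 9.7° so far. Continue.

servo_tool(
  steps=[
    {"tx": 0.05, "ty": 0.3, "tz": 0.05, "yaw": 3, "claw": 0},
    {"tx": 0.05, "ty": 0.3, "tz": 0.08, "yaw": 3, "claw": 0},
    {"tx": 0.03, "ty": 0.3, "tz": 0.1, "yaw": 3, "claw": 0},
    {"tx": 0.03, "ty": 0.3, "tz": 0.1, "yaw": 3, "claw": 0},
    {"tx": 0, "ty": 0.32, "tz": 0.1, "yaw": 3, "claw": 0},
    {"tx": 0, "ty": 0.32, "tz": 0.1, "yaw": 3, "claw": 0},
    {"tx": 0, "ty": 0, "tz": 0, "yaw": 0, "claw": 0},
  ],
)

```text
time_s: 21.5
position: [0.6283, -0.0405, 0.1211]
tool_rot: [[-0.89, -0.456, -0.006], [-0.456, 0.89, -0.008], [0.009, -0.005, -1.0]]
ft_force: [-17.0, -21.7, 9.9]
grip_width: 0.0002
gripper_force: 13.9
```

```bash
python3 -c "
from h import *
shot('w11'); print(piece('w11','card'))"
```

```text
((46.53956604003906, 41.98117446899414), (80.48978424072266, 64.802734375), 13.617511749267578)
```

servo_tool(
  steps=[
    {"tx": 0.3, "ty": 0, "tz": 0.05, "yaw": 0, "claw": 0},
    {"tx": 0.3, "ty": 0, "tz": 0.08, "yaw": 0, "claw": 0},
    {"tx": 0.3, "ty": 0, "tz": 0.08, "yaw": 0, "claw": 0},
    {"tx": 0.1, "ty": 0.3, "tz": 0.1, "yaw": 2, "claw": 0},
    {"tx": 0.1, "ty": 0.3, "tz": 0.1, "yaw": 2, "claw": 0},
    {"tx": 0, "ty": 0.3, "tz": 0.09, "yaw": 2, "claw": 0},
    {"tx": 0, "ty": 0, "tz": 0, "yaw": 0, "claw": 0},
  ],
)

```text
time_s: 22.25
position: [0.6303, -0.0371, 0.1226]
tool_rot: [[-0.839, -0.543, -0.034], [-0.543, 0.839, -0.017], [0.038, 0.004, -0.999]]
ft_force: [-55.1, -51.3, 11.5]
grip_width: -0.0002
gripper_force: 38.5
```

```bash
python3 -c "
from h import *
shot('w12'); print(piece('w12','card'))"
```

```text
((47.10930252075195, 44.56296920776367), (80.98050689697266, 64.86042785644531), 15.655637741088867)
```

The push is blocked (75 N): the pad sits in the card's recess and catches on the rim. I'll back off at once. For the card I'll use the release tab, then pinch its upper rim, which is 7 mm wide and has 3 mm of inner wall to hold.

servo_tool(
  steps=[
    {"tx": -0.4, "ty": -0.4, "tz": 0, "yaw": 0, "claw": 0},
    {"tx": -0.4, "ty": -0.5, "tz": 0, "yaw": 0, "claw": 0},
    {"tx": -0.3, "ty": -0.4, "tz": 0, "yaw": 0, "claw": 0},
    {"tx": 0, "ty": 0, "tz": 1, "yaw": 0, "claw": 0},
    {"tx": 0, "ty": 0, "tz": 3, "yaw": 0, "claw": 0},
    {"tx": 0, "ty": 0, "tz": 4, "yaw": 0, "claw": 0},
    {"tx": 0, "ty": 0, "tz": 4, "yaw": 0, "claw": 0},
    {"tx": 0, "ty": 0, "tz": 0, "yaw": 0, "claw": 0},
  ],
)

```text
time_s: 23.1
position: [0.6324, -0.0398, 0.2522]
tool_rot: [[-0.837, -0.547, 0.012], [-0.547, 0.837, -0.003], [-0.009, -0.009, -1.0]]
ft_force: [0.7, -0.1, 0.2]
grip_width: 0.0001
gripper_force: 0.0
```

```bash
python3 -c "
from h import *
shot('w13'); print(piece('w13','card'))
for t in (1.1,.9,.6,.3,0): print(t,tab(t).round(4))"; python3 st.py
```

```text
((46.26410675048828, 40.5053596496582), (80.89654541015625, 64.6364517211914), 9.872245788574219)
1.1 [ 0.4981 -0.0333  0.1122]
0.9 [ 0.5043 -0.032   0.1088]
0.6 [ 0.512  -0.0294  0.1018]
0.3 [ 0.5172 -0.0265  0.0928]
0 [ 0.5194 -0.0234  0.0827]
[ 0.6316 -0.0396  0.2488] 123.2 0.0 0.0 [ -14.   30.   60.    0.   89. -137.] [-0.4  0.1 -0.4] 23.15
```

servo_tool(
  steps=[
    {"tx": -2, "ty": 0.1, "tz": 0, "yaw": -5, "claw": 0},
    {"tx": -3, "ty": 0.1, "tz": 0, "yaw": -5, "claw": 0},
    {"tx": -3, "ty": 0.1, "tz": 0, "yaw": -5, "claw": 0},
    {"tx": -3, "ty": 0.1, "tz": -1, "yaw": -5, "claw": 0},
    {"tx": -3, "ty": 0.1, "tz": -2, "yaw": -5, "claw": 0},
    {"tx": -1.2, "ty": 0.1, "tz": -2.5, "yaw": -5, "claw": 0},
    {"tx": 0, "ty": 0, "tz": -3, "yaw": 0, "claw": 0},
    {"tx": 0, "ty": 0, "tz": -2, "yaw": 0, "claw": 0},
    {"tx": 0, "ty": 0, "tz": -0.8, "yaw": 0, "claw": 0},
    {"tx": 0, "ty": 0, "tz": 0, "yaw": 0, "claw": 0},
  ],
)

```text
time_s: 24.15
position: [0.4782, -0.0336, 0.1314]
tool_rot: [[-0.999, -0.055, -0.002], [-0.055, 0.999, 0.001], [0.002, 0.001, -1.0]]
ft_force: [-0.2, -0.9, 1.0]
grip_width: 0.0004
gripper_force: 0.0
```

servo_tool(
  steps=[
    {"tx": 0.7, "ty": 0, "tz": -0.4, "yaw": 0, "claw": 0},
    {"tx": 0.6, "ty": 0.1, "tz": -0.3, "yaw": 0, "claw": 0},
    {"tx": 0.4, "ty": 0.1, "tz": -0.3, "yaw": 0, "claw": 0},
    {"tx": 0.4, "ty": 0.1, "tz": -0.4, "yaw": 0, "claw": 0},
    {"tx": 0.3, "ty": 0.1, "tz": -0.4, "yaw": 0, "claw": 0},
    {"tx": 0.2, "ty": 0.2, "tz": -0.5, "yaw": 0, "claw": 0},
    {"tx": 0.1, "ty": 0.1, "tz": -0.5, "yaw": 0, "claw": 0},
    {"tx": 0.1, "ty": 0.2, "tz": -0.5, "yaw": 0, "claw": 0},
    {"tx": 0, "ty": 0, "tz": -0.3, "yaw": 0, "claw": 0},
    {"tx": 0, "ty": 0, "tz": 0, "yaw": 0, "claw": 0},
  ],
)

```text
time_s: 25.15
position: [0.5069, -0.0261, 0.1017]
tool_rot: [[-0.998, -0.056, 0.004], [-0.056, 0.998, -0.004], [-0.004, -0.005, -1.0]]
ft_force: [-21.2, -5.1, 63.7]
grip_width: -0.0001
gripper_force: 30.9
```

The tab is at its end stop. Up again, then look at the card.

servo_tool(
  newtons=30,
  steps=[
    {"tx": 0, "ty": 0, "tz": 1, "yaw": 0, "claw": 0},
    {"tx": 0, "ty": 0, "tz": 4, "yaw": 0, "claw": 3},
    {"tx": 1, "ty": 0, "tz": 4, "yaw": 0, "claw": 3},
    {"tx": 3, "ty": 0, "tz": 4, "yaw": 0, "claw": 3},
    {"tx": 3, "ty": 0, "tz": 2, "yaw": 0, "claw": 3},
    {"tx": 3, "ty": 0, "tz": 0, "yaw": 0, "claw": 3},
    {"tx": 2, "ty": 0, "tz": 0, "yaw": 0, "claw": 3},
    {"tx": 0, "ty": 0, "tz": 0, "yaw": 0, "claw": 3},
    {"tx": 0, "ty": 0, "tz": 0, "yaw": 0, "claw": 3},
  ],
)

```text
time_s: 26.05
position: [0.6262, -0.0248, 0.2453]
tool_rot: [[-0.999, -0.054, -0.002], [-0.054, 0.999, 0.0], [0.002, 0.0, -1.0]]
ft_force: [0.6, -0.9, -0.6]
grip_width: 0.0298
gripper_force: 0.0
```

```bash
python3 -c "
from h import *
shot('w14'); print(piece('w14','card')); hmap('w14',(-40,100),(-20,100))"; python3 st.py
```

```text
((41.71075439453125, 33.78289031982422), (80.2686996459961, 66.423095703125), 0.1999555379152298)
 -40.0    .    .    .    .   31   70   68   22   -0   -0   13   13   -0   -1  -80    .
 -32.5    .    .    .    .    6   72   67   21   -0   -0   -0   -0   -0   -0    .    .
 -25.0   -0    4    0   -0   15   37   51   22   -0   -0   -0   -0    4   -0    .    .
 -17.5   -1   -0   -0   -0    8   68   67   15   -0   -0   -0   -0    0   -1    .    .
 -10.0   14   13   14   14   14   67   66   14   14   14   13   14   14   14   14   14
  -2.5   13   13   12    9   10   14   14    9   10    9    9    7    3    3    2    4
   5.0   -0   13   10    8    6    6    6    6    6    6    8    1   -0   -0   -0   -0
  12.5   -0   -0    9    6    5    6    6    6    6    5    9    1   -0   -0   -0   -0
  20.0   -1   -0    9    6    6    6    6    6    6    5    8    1   -0   -0   -0   -0
  27.5   -0   -0    9    6    5    6    5    6    6    6    8    1   -0   -0   -0   -0
  35.0   -1   -0    9    6    6    6    6    6    6    5    8    1   -0    0   -0   -0
  42.5   -0   -0    9    6    5    6    6    6    6    6    9    1   -0   -0   -0   -0
  50.0    .   14   10    7    6    6    6    6    6    6    8    1   -0    0    0    0
  57.5    .   14   11    6    6    5    6    6    6    6    8    1   -0   -0   -0   -0
  65.0    .   14   11    6    6    6    6    6    6    6    9    1    0   -0   -0   -0
  72.5    .   14   11    9    9    9    9    8    9    9    9    1    0   -0   -0    0
  80.0    .   13    8    0    0    0    0    0    0    0    0    0   -0   -0   -0   -0
  87.5   -0    0   -0   -0    0   -0    0    0    0    0   -0    0    0    0    0   -0
  95.0   -0    0   -0   -0    0    0   -0    0   -0   -0    0    0    1  135  143    0
[ 0.6259 -0.0248  0.2458] 93.1 0.0299 0.0 [ -13.   30.   62.   -0.   89. -106.] [ 0.4 -0.1  0.2] 26.1
```

The clamp is open and the card seated flush. Next I'll pinch its upper rim.

servo_tool(
  newtons=60,
  steps=[
    {"tx": -1.2, "ty": -0.1, "tz": -2, "yaw": -5, "claw": 1.6},
    {"tx": -1.1, "ty": 0, "tz": -3, "yaw": 0, "claw": 1.6},
    {"tx": 0, "ty": 0, "tz": -3, "yaw": 0, "claw": 1.6},
    {"tx": 0, "ty": 0, "tz": -2.5, "yaw": 0, "claw": 1.6},
    {"tx": 0, "ty": 0, "tz": -1.3, "yaw": 0, "claw": 1.6},
    {"tx": 0, "ty": 0, "tz": -0.5, "yaw": 0, "claw": 1.6},
    {"tx": 0, "ty": 0, "tz": 0, "yaw": 0, "claw": 1.6},
    {"tx": 0, "ty": 0, "tz": 0, "yaw": 0, "claw": 1.6},
  ],
)

```text
time_s: 26.9
position: [0.6041, -0.026, 0.1246]
tool_rot: [[-0.999, 0.033, 0.002], [0.033, 0.999, -0.0], [-0.002, -0.0, -1.0]]
ft_force: [0.8, -0.1, 0.3]
grip_width: 0.0159
gripper_force: 0.0
```

servo_tool(
  steps=[
    {"tx": 0, "ty": 0, "tz": -0.2, "yaw": 0, "claw": 1.6},
    {"tx": 0, "ty": 0, "tz": 0, "yaw": 0, "claw": 1.6},
  ],
)

```text
time_s: 27.1
position: [0.6038, -0.0259, 0.1218]
tool_rot: [[-0.999, 0.033, 0.001], [0.033, 0.999, -0.0], [-0.001, -0.0, -1.0]]
ft_force: [-0.2, 0.5, -1.0]
grip_width: 0.0164
gripper_force: 0.0
```

servo_tool(
  steps=[
    {"tx": 0, "ty": 0, "tz": -0.2, "yaw": 0, "claw": 1.6},
    {"tx": 0, "ty": 0, "tz": 0, "yaw": 0, "claw": 1.6},
  ],
)

```text
time_s: 27.3
position: [0.6036, -0.0259, 0.1192]
tool_rot: [[-0.999, 0.033, -0.0], [0.033, 0.999, 0.0], [0.0, -0.0, -1.0]]
ft_force: [0.6, 0.0, -0.2]
grip_width: 0.0162
gripper_force: 0.0
```

servo_tool(
  steps=[
    {"tx": 0, "ty": 0, "tz": -0.15, "yaw": 0, "claw": 1.6},
    {"tx": 0, "ty": 0, "tz": 0, "yaw": 0, "claw": 1.6},
  ],
)

```text
time_s: 27.5
position: [0.6035, -0.0259, 0.1176]
tool_rot: [[-0.999, 0.033, -0.0], [0.033, 0.999, 0.0], [0.0, 0.0, -1.0]]
ft_force: [-0.3, -0.3, 0.1]
grip_width: 0.0157
gripper_force: 0.0
```

servo_tool(
  steps=[
    {"tx": 0, "ty": 0, "tz": -0.15, "yaw": 0, "claw": 1.6},
    {"tx": 0, "ty": 0, "tz": 0, "yaw": 0, "claw": 1.6},
  ],
)

```text
time_s: 27.7
position: [0.6035, -0.0259, 0.1161]
tool_rot: [[-0.999, 0.033, -0.0], [0.033, 0.999, 0.0], [0.0, 0.0, -1.0]]
ft_force: [0.6, -0.1, -1.0]
grip_width: 0.016
gripper_force: 0.0
```

servo_tool(
  steps=[
    {"tx": 0, "ty": 0, "tz": -0.15, "yaw": 0, "claw": 1.6},
    {"tx": 0, "ty": 0, "tz": 0, "yaw": 0, "claw": 1.6},
  ],
)

```text
time_s: 27.9
position: [0.6037, -0.026, 0.1151]
tool_rot: [[-0.999, 0.033, 0.0], [0.033, 0.999, -0.0], [-0.0, -0.0, -1.0]]
ft_force: [-1.2, -1.4, 2.3]
grip_width: 0.016
gripper_force: 1.4
```

servo_tool(
  steps=[
    {"tx": 0, "ty": 0, "tz": -0.15, "yaw": 0, "claw": 1.6},
    {"tx": 0, "ty": 0, "tz": 0, "yaw": 0, "claw": 1.6},
  ],
)

```text
time_s: 28.1
position: [0.6038, -0.0263, 0.1145]
tool_rot: [[-0.999, 0.033, 0.001], [0.033, 0.999, -0.001], [-0.001, -0.001, -1.0]]
ft_force: [-3.4, -1.3, 9.5]
grip_width: 0.0159
gripper_force: 4.9
```

Contact. Close on the rim.

servo_tool(
  newtons=60,
  steps=[
    {"tx": 0, "ty": 0, "tz": 0, "yaw": 0, "claw": 0},
    {"tx": 0, "ty": 0, "tz": 0, "yaw": 0, "claw": 0},
    {"tx": 0, "ty": 0, "tz": 0, "yaw": 0, "claw": 0},
    {"tx": 0, "ty": 0, "tz": 0, "yaw": 0, "claw": 0},
  ],
)

```text
time_s: 28.5
position: [0.604, -0.0264, 0.1145]
tool_rot: [[-0.999, 0.033, 0.002], [0.033, 0.999, -0.001], [-0.002, -0.001, -1.0]]
ft_force: [-1.9, -1.3, 9.5]
grip_width: 0.0044
gripper_force: 61.0
```

servo_tool(
  steps=[
    {"tx": 0, "ty": 0, "tz": 0.3, "yaw": 0, "claw": 0},
    {"tx": 0, "ty": 0, "tz": 0.5, "yaw": 0, "claw": 0},
    {"tx": 0, "ty": 0, "tz": 0.8, "yaw": 0, "claw": 0},
    {"tx": 0, "ty": 0, "tz": 1, "yaw": 0, "claw": 0},
    {"tx": 0, "ty": 0, "tz": 1, "yaw": 0, "claw": 0},
    {"tx": 0, "ty": 0, "tz": 1, "yaw": 0, "claw": 0},
    {"tx": 0, "ty": 0, "tz": 0, "yaw": 0, "claw": 0},
  ],
)

```text
time_s: 29.2
position: [0.6042, -0.026, 0.1612]
tool_rot: [[-0.999, 0.033, 0.003], [0.033, 0.999, -0.001], [-0.003, -0.001, -1.0]]
ft_force: [0.9, 0.4, -1.4]
grip_width: 0.0041
gripper_force: 59.0
```

servo_tool(
  steps=[
    {"tx": 0, "ty": 0, "tz": 1.5, "yaw": 0, "claw": 0},
    {"tx": 0, "ty": 0, "tz": 2, "yaw": 0, "claw": 0},
    {"tx": 0, "ty": 0, "tz": 2, "yaw": 0, "claw": 0},
    {"tx": 0, "ty": 0, "tz": 2, "yaw": 0, "claw": 0},
    {"tx": 0, "ty": 0, "tz": 0, "yaw": 0, "claw": 0},
    {"tx": 0, "ty": 0, "tz": 0, "yaw": 0, "claw": 0},
  ],
)

```text
time_s: 29.8
position: [0.6034, -0.0258, 0.2335]
tool_rot: [[-0.999, 0.033, -0.001], [0.033, 0.999, 0.0], [0.001, 0.0, -1.0]]
ft_force: [-0.1, -0.1, -2.2]
grip_width: 0.0042
gripper_force: 59.0
```

Run:
```python
from h import *
shot('w15'); m=load('pics/w15.npz'); print(piece('w15','card'))
ms=env.camera_model("side"); im,d=env.get_image("side"); np.savez("pics/s15.npz",im=im,d=d,T=ms["T"])
c=proj(ms,[env.observe()["position"]])[0].astype(int); print(c)
x0,y0=c[0]-70,max(0,c[1]-50)
a=cv2.resize(im[y0:y0+110,x0:x0+140],None,fx=3.6,fy=3.6,interpolation=cv2.INTER_CUBIC)
b=cv2.resize(m["im"],(504,378))
cv2.imwrite("pics/c15.png",np.hstack([a[:378],b[:min(378,len(a))]])[:,:,::-1][:, :] if len(a)>=378 else a[:,:,::-1])
```

```text
((73.5180892944336, 32.256385803222656), (80.59850311279297, 102.39575958251953), 89.50226593017578)
[271 137]
```

```bash
python3 -c "
import cv2; a=cv2.imread('pics/c15.png'); print(a.shape); cv2.imwrite('pics/c15b.png',cv2.resize(a,None,fx=.79,fy=.79))"
```

```text
(378, 1008, 3)
```

View pics/c15b.png

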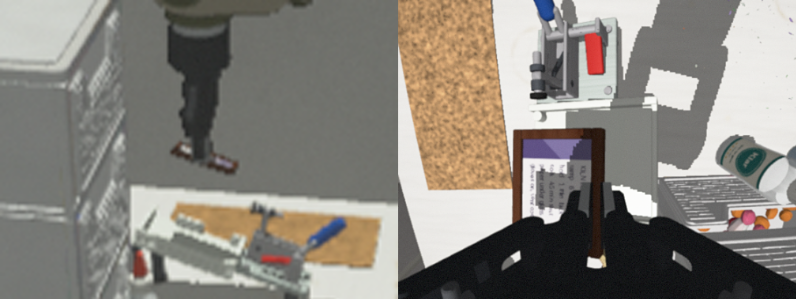

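The card is held by its rim, level across the jaws and pitched about 17° (low toward the robot). On to the mat.

servo_tool(
  steps=[
    {"tx": -1, "ty": -1.2, "tz": 0, "yaw": 0, "claw": 0},
    {"tx": -1.8, "ty": -2.2, "tz": 0, "yaw": 0, "claw": 0},
    {"tx": -1.8, "ty": -2.2, "tz": 0, "yaw": 0, "claw": 0},
    {"tx": -1.8, "ty": -2.2, "tz": 0, "yaw": 0, "claw": 0},
    {"tx": -1.8, "ty": -2.2, "tz": 0, "yaw": 0, "claw": 0},
    {"tx": -1.8, "ty": -2.2, "tz": 0, "yaw": 0, "claw": 0},
    {"tx": -1.8, "ty": -2.2, "tz": 0, "yaw": 0, "claw": 0},
    {"tx": -1.5, "ty": -2.2, "tz": -2, "yaw": 0, "claw": 0},
    {"tx": 0, "ty": 0, "tz": -4, "yaw": 0, "claw": 0},
    {"tx": 0, "ty": 0, "tz": -4, "yaw": 0, "claw": 0},
    {"tx": 0, "ty": 0, "tz": -4, "yaw": 0, "claw": 0},
    {"tx": 0, "ty": 0, "tz": -3, "yaw": 0, "claw": 0},
    {"tx": 0, "ty": 0, "tz": -1.5, "yaw": 0, "claw": 0},
    {"tx": 0, "ty": 0, "tz": 0, "yaw": 0, "claw": 0},
    {"tx": 0, "ty": 0, "tz": 0, "yaw": 0, "claw": 0},
  ],
)

```text
time_s: 31.4
position: [0.4701, -0.1922, 0.0497]
tool_rot: [[-0.999, 0.033, -0.001], [0.033, 0.999, 0.0], [0.001, 0.0, -1.0]]
ft_force: [-1.1, -0.4, 0.4]
grip_width: 0.0041
gripper_force: 62.9
```

servo_tool(
  newtons=20,
  steps=[
    {"tx": 0, "ty": 0, "tz": -0.5, "yaw": 0, "claw": 0},
    {"tx": 0, "ty": 0, "tz": -0.4, "yaw": 0, "claw": 0},
    {"tx": 0, "ty": 0, "tz": -0.3, "yaw": 0, "claw": 0},
    {"tx": 0, "ty": 0, "tz": -0.3, "yaw": 0, "claw": 0},
    {"tx": 0, "ty": 0, "tz": -0.2, "yaw": 0, "claw": 0},
    {"tx": 0, "ty": 0, "tz": 0, "yaw": 0, "claw": 0},
  ],
)

```text
time_s: 32.0
position: [0.4713, -0.1924, 0.0327]
tool_rot: [[-0.999, 0.032, 0.002], [0.032, 0.999, -0.002], [-0.002, -0.001, -1.0]]
ft_force: [2.3, 0.1, 7.6]
grip_width: 0.004
gripper_force: 58.3
```

servo_tool(
  newtons=20,
  steps=[
    {"tx": 0, "ty": 0, "tz": -0.2, "yaw": 0, "claw": 0},
    {"tx": 0, "ty": 0, "tz": -0.2, "yaw": 0, "claw": 0},
    {"tx": 0, "ty": 0, "tz": 0, "yaw": 0, "claw": 2},
    {"tx": 0, "ty": 0, "tz": 0, "yaw": 0, "claw": 2.6},
    {"tx": 0, "ty": 0, "tz": 0.5, "yaw": 0, "claw": 2.6},
    {"tx": 0, "ty": 0, "tz": 2, "yaw": 0, "claw": 2.6},
    {"tx": 0, "ty": 0, "tz": 4, "yaw": 0, "claw": 2.6},
    {"tx": 0, "ty": 0, "tz": 5, "yaw": 0, "claw": 2.6},
    {"tx": 0, "ty": 0, "tz": 5, "yaw": 0, "claw": 2.6},
    {"tx": 0, "ty": 0, "tz": 5, "yaw": 0, "claw": 2.6},
    {"tx": 0, "ty": 0, "tz": 3, "yaw": 0, "claw": 2.6},
    {"tx": 0, "ty": 0, "tz": 0, "yaw": 0, "claw": 2.6},
    {"tx": 0, "ty": 0, "tz": 0, "yaw": 0, "claw": 2.6},
  ],
)

```text
time_s: 33.3
position: [0.4703, -0.1917, 0.2732]
tool_rot: [[-0.999, 0.033, -0.0], [0.033, 0.999, -0.0], [0.0, -0.0, -1.0]]
ft_force: [-1.3, 0.8, -0.8]
grip_width: 0.0262
gripper_force: 0.0
```

Run:
```python
from h import *
shot('w16'); m=load('pics/w16.npz'); im,d=m["im"],m["d"]
H=cv2.cvtColor(im,cv2.COLOR_RGB2HSV).astype(int); h,s,v=H[...,0],H[...,1],H[...,2]
def world(k,z):
    vv,uu=np.nonzero(cv2.morphologyEx(k.astype(np.uint8),cv2.MORPH_OPEN,np.ones((2,2)))); return at_z(m,np.c_[uu,vv],z),np.c_[uu,vv]
P,_=world((s>70)&(v<110)&((h<14)|(h>165)),.012); P=P[(abs(P[:,0]-.47)<.09)&(abs(P[:,1]+.225)<.075)]
print("card",cv2.minAreaRect((P[:,:2]*1000).astype(np.float32)))
P,uv=world((s>60)&(v>110)&(h>8)&(h<25),.003); P=P[(P[:,1]<-.12)]; print("cork",P.min(0),P.max(0),np.percentile(P[:,0],[.5,99.5]),np.percentile(P[:,1],[.5,99.5]))
c=cv2.minAreaRect((P[:,:2]*1000).astype(np.float32)); print(c)
for o in ((0,0),(.025,0),(-.025,0),(0,.02),(0,-.02)):
    q=proj(m,[[.47+o[0],-.222+o[1],.009]]); print(o,at_d(m,q,d).round(4))
```

```text
card ((469.5647888183594, -220.1094207763672), (65.4218978881836, 81.36083984375), 89.00928497314453)
cork [ 0.35353104 -0.29696606  0.003     ] [ 0.69367103 -0.1570068   0.003     ] [0.39453279 0.69118551] [-0.29588313 -0.15831415]
((523.4108276367188, -227.11422729492188), (139.3368377685547, 340.0749206542969), 89.80391693115234)
(0, 0) [[ 0.4703 -0.2221  0.0075]]
(0.025, 0) [[ 0.4952 -0.2221  0.0082]]
(-0.025, 0) [[ 0.445  -0.222   0.0091]]
(0, 0.02) [[ 0.47   -0.202   0.0093]]
(0, -0.02) [[ 0.4702 -0.2422  0.0076]]
```

The card lies flat on the mat at (.470,-.220), and the mat's centre is (.543,-.227). Now the blue tile, looking at its dots from close by on the way.

servo_tool(
  steps=[
    {"tx": 0, "ty": 2, "tz": 0, "yaw": 0, "claw": 6.6},
    {"tx": 0, "ty": 4, "tz": 0, "yaw": 0, "claw": 6.6},
    {"tx": 0, "ty": 4, "tz": 0, "yaw": 0, "claw": 6.6},
    {"tx": 0, "ty": 4, "tz": 0, "yaw": 0, "claw": 6.6},
    {"tx": 0, "ty": 4, "tz": 0, "yaw": 0, "claw": 6.6},
    {"tx": 0, "ty": 4, "tz": 0, "yaw": 0, "claw": 6.6},
    {"tx": 0, "ty": 4, "tz": 0, "yaw": 0, "claw": 6.6},
    {"tx": 0, "ty": 4, "tz": 0, "yaw": 0, "claw": 6.6},
    {"tx": 0, "ty": 4, "tz": 0, "yaw": 0, "claw": 6.6},
    {"tx": 0, "ty": 4, "tz": -1, "yaw": 0, "claw": 6.6},
    {"tx": 0, "ty": 4, "tz": -2, "yaw": 0, "claw": 6.6},
    {"tx": 0, "ty": 4, "tz": -2, "yaw": 0, "claw": 6.6},
    {"tx": 0, "ty": 4, "tz": -2, "yaw": -1, "claw": 6.6},
    {"tx": 0, "ty": 4, "tz": -2, "yaw": -1, "claw": 6.6},
    {"tx": 0, "ty": 4, "tz": -2, "yaw": -1, "claw": 6.6},
    {"tx": 0, "ty": 1, "tz": -1, "yaw": 0, "claw": 6.6},
    {"tx": 0, "ty": 0, "tz": 0, "yaw": 0, "claw": 6.6},
    {"tx": 0, "ty": 0, "tz": 0, "yaw": 0, "claw": 6.6},
  ],
)

```text
time_s: 35.15
position: [0.4706, 0.3972, 0.153]
tool_rot: [[-0.996, 0.085, -0.001], [0.085, 0.996, -0.001], [0.001, -0.001, -1.0]]
ft_force: [-1.4, -0.4, 1.2]
grip_width: 0.0665
gripper_force: 0.0
```

```bash
python3 st.py
python3 - <<'E'
from h import *
shot('w17'); m=load('pics/w17.npz'); im,d=m["im"],m["d"]
H=cv2.cvtColor(im,cv2.COLOR_RGB2HSV)
k=cv2.inRange(H,(100,110,40),(130,255,255)); k[330:]=0
c=max(cv2.findContours(k,0,2)[0],key=cv2.contourArea).reshape(-1,2)
P=at_z(m,c,.006)[:,:2]; r=cv2.minAreaRect((P*1000).astype(np.float32)); print(r)
x,y,w,h=cv2.boundingRect(c); print(x,y,w,h)
# tile-frame height map
t=np.radians(r[2]); 
if r[1][0]<r[1][1]: t+=np.pi/2
u=np.array([np.cos(t),np.sin(t)]); vv=np.array([-u[1],u[0]]); print("long axis deg",np.degrees(t))
g=np.argwhere(d[:330]>.1)[:,::-1]; Q=at_d(m,g,d); q=(Q[:,:2]*1000-np.array(r[0])); a,b=q@u,q@vv
for bb in np.arange(-30,30,3.):
    print(f"{bb:5.0f}",*[f"{np.percentile(Q[s,2]*1000,80):3.0f}" if (s:=(a>=aa)&(a<aa+3)&(b>=bb)&(b<bb+3)).sum() else "  ." for aa in np.arange(-48,48,3.)])
s=4; cr=im[max(0,y-10):y+h+10,x-10:x+w+10]; f=min(760/cr.shape[1],560/cr.shape[0]); cv2.imwrite("pics/c17.png",cv2.resize(cr,None,fx=f,fy=f,interpolation=cv2.INTER_CUBIC)[:,:,::-1])
E
```

```text
[0.4706 0.3972 0.153 ] 85.1 0.0665 0.0 [ 29.  33.  72.  -0.  75. -56.] [-1.4 -0.4  1.2] 35.15
((469.4053649902344, 397.3856201171875), (51.400146484375, 89.34735107421875), 85.56885528564453)
246 144 66 110
long axis deg 175.56885528564453
  -30   0   1   0   0   0   0   0  -0   1  -0   1   0   0  -0   0   1   0   1   0   0   0   0   0  -0   0  -0   0   0   1   0   0   1
  -27   0   1   5   5   6   5   5   4   6   4   5   4   4   5   5   5   5   6   5   6   6   6   6   6   5   5   0   1   5   5   1   0
  -24   1   8   8   8   8   7   8   8   8   7   8   8   8   8   8   8   7   8   8   8   8   8   8   7   7   7   7   8   7   7   6   0
  -21   0   7   8   8   7   8   8   8   7   8   8   8   8   8   7   8   8   8   8   8   8   8   7   8   7   8   8   8   7   7   4   1
  -18   1   7   7   7   8   8   8   8   8   8   8   8   9   8   7   8   8   8   8   8   8   8   8   8   8   8   8   8   8   8   4   0
  -15   1   8   8   8   8   7   8   8   8   8   8   8   8   8   8   8   9   8   8   8   8   8   8   8   8   8   8   8   8   8   4   0
  -12   .   8   8   8   8   8   8   8   8   8   8   8   
[... 1119 characters left out ...]
 8   8   7   8   8   8   4   0
   15   6   7   8   8   8   8   8   8   8   8   8   8   9   9   8   8   8   8   7   8   8   8   9   8   9   8   9   9   8   8   5   0
   18   7   8   8   8   8   8   8   9   8   8   8   7   8   8   8   8   7   8   8   7   8   8   8   8   8   8   8   9   7   8   4   1
   21   .   8   8   8   8   7   8   7   8   8   8   7   8   8   8   8   7   7   8   8   8   8   8   8   7   8   8   8   8   7   4   0
   24  -0   1   8   7   8   8   7   8   7   8   7   7   7   7   7   7   7   8   7   7   8   7   8   8   7   7   7   8   7   7   0   1
   27   0   0   0   0   1   0  -0   0   0   0  -0   1   0   0   1   0   0   0   0   0   0   0   0   1   1   0   0   1   0   0   1   0
```

View pics/c17.png

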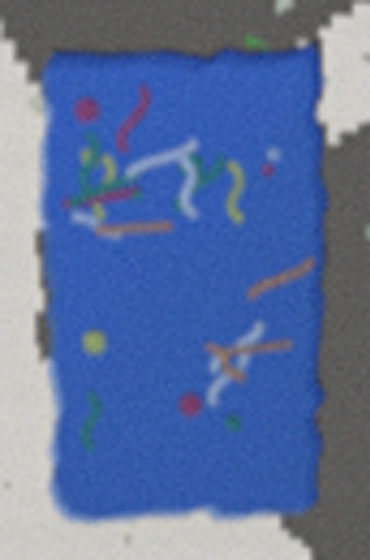

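The tile's top is flat (about 8 mm, with negligible dots), so the pad can slide on it. Grasping now.

servo_tool(
  newtons=30,
  steps=[
    {"tx": -0.1, "ty": 0, "tz": -3, "yaw": 0, "claw": 6.6},
    {"tx": 0, "ty": 0, "tz": -4, "yaw": 0, "claw": 6.6},
    {"tx": 0, "ty": 0, "tz": -3.5, "yaw": 0, "claw": 6.6},
    {"tx": 0, "ty": 0, "tz": -2, "yaw": 0, "claw": 6.6},
    {"tx": 0, "ty": 0, "tz": -1, "yaw": 0, "claw": 6.6},
    {"tx": 0, "ty": 0, "tz": 0, "yaw": 0, "claw": 6.6},
    {"tx": 0, "ty": 0, "tz": 0, "yaw": 0, "claw": 6.6},
  ],
)

```text
time_s: 35.9
position: [0.4705, 0.398, 0.0198]
tool_rot: [[-0.996, 0.086, 0.002], [0.086, 0.996, 0.001], [-0.002, 0.001, -1.0]]
ft_force: [0.2, 0.3, 0.9]
grip_width: 0.0661
gripper_force: 0.0
```

servo_tool(
  newtons=30,
  steps=[
    {"tx": 0, "ty": 0, "tz": 0, "yaw": 0, "claw": 4.5},
    {"tx": 0, "ty": 0, "tz": 0, "yaw": 0, "claw": 4.5},
    {"tx": 0, "ty": 0, "tz": 0, "yaw": 0, "claw": 4.5},
    {"tx": 0, "ty": 0, "tz": 0, "yaw": 0, "claw": 4.5},
    {"tx": 0, "ty": 0, "tz": 0, "yaw": 0, "claw": 4.5},
  ],
)

```text
time_s: 36.4
position: [0.4704, 0.3983, 0.0203]
tool_rot: [[-0.996, 0.085, 0.003], [0.085, 0.996, 0.001], [-0.003, 0.001, -1.0]]
ft_force: [0.3, -1.9, 6.5]
grip_width: 0.0497
gripper_force: 30.0
```

```bash
python3 -c "
from h import *
print(pw(50,40,0))"; python3 st.py
```

```text
[ 0.614888 -0.045249  0.086454]
[0.4704 0.3983 0.0203] 85.1 0.0497 30.0 [ 29.  42.  80.  -0.  58. -56.] [ 0.3 -1.9  6.5] 36.4
```

servo_tool(
  steps=[
    {"tx": 0, "ty": 0, "tz": 2, "yaw": 0, "claw": 4.5},
    {"tx": 0, "ty": 0, "tz": 4, "yaw": 0, "claw": 4.5},
    {"tx": 0, "ty": -1, "tz": 5, "yaw": 0, "claw": 4.5},
    {"tx": 0, "ty": -3, "tz": 5, "yaw": 0, "claw": 4.5},
    {"tx": 0, "ty": -4, "tz": 4, "yaw": 0, "claw": 4.5},
    {"tx": 0, "ty": -4, "tz": 0, "yaw": 0, "claw": 4.5},
    {"tx": 0, "ty": -4, "tz": 0, "yaw": 1, "claw": 4.5},
    {"tx": 0, "ty": -4, "tz": 0, "yaw": 1, "claw": 4.5},
    {"tx": 0, "ty": -4, "tz": 0, "yaw": 1, "claw": 4.5},
    {"tx": 0, "ty": -4, "tz": 0, "yaw": 1, "claw": 4.5},
    {"tx": 1.5, "ty": -4, "tz": 0, "yaw": 1, "claw": 4.5},
    {"tx": 2.5, "ty": -3, "tz": 0, "yaw": 0, "claw": 4.5},
    {"tx": 2.5, "ty": -3, "tz": 0, "yaw": 0, "claw": 4.5},
    {"tx": 2.5, "ty": -2.5, "tz": 0, "yaw": 0, "claw": 4.5},
    {"tx": 2.5, "ty": -2, "tz": 0, "yaw": 0, "claw": 4.5},
    {"tx": 2, "ty": -1.4, "tz": 0, "yaw": 0, "claw": 4.5},
    {"tx": 1, "ty": -0.4, "tz": 0, "yaw": 0, "claw": 4.5},
    {"tx": 0, "ty": 0, "tz": 0, "yaw": 0, "claw": 4.5},
    {"tx": 0, "ty": 0, "tz": 0, "yaw": 0, "claw": 4.5},
  ],
)

```text
time_s: 38.3
position: [0.6142, -0.0355, 0.2061]
tool_rot: [[-1.0, -0.002, 0.0], [-0.002, 1.0, -0.0], [-0.0, -0.0, -1.0]]
ft_force: [-0.1, -0.6, -0.5]
grip_width: 0.0501
gripper_force: 31.2
```

servo_tool(
  steps=[
    {"tx": 0, "ty": -0.5, "tz": -1, "yaw": 0, "claw": 4.5},
    {"tx": 0, "ty": -0.5, "tz": -3, "yaw": 0, "claw": 4.5},
    {"tx": 0, "ty": 0, "tz": -2, "yaw": 0, "claw": 4.5},
    {"tx": 0, "ty": 0, "tz": -1.2, "yaw": 0, "claw": 4.5},
    {"tx": 0, "ty": 0, "tz": 0, "yaw": 0, "claw": 4.5},
    {"tx": 0, "ty": 0, "tz": 0, "yaw": 0, "claw": 4.5},
  ],
)

```text
time_s: 38.9
position: [0.6148, -0.0457, 0.1343]
tool_rot: [[-1.0, -0.002, 0.001], [-0.002, 1.0, -0.0], [-0.001, -0.0, -1.0]]
ft_force: [0.4, 0.1, 0.4]
grip_width: 0.0495
gripper_force: 31.2
```

servo_tool(
  steps=[
    {"tx": 0, "ty": 0, "tz": 0, "yaw": 0, "claw": 7},
    {"tx": 0, "ty": 0, "tz": 0, "yaw": 0, "claw": 8.5},
    {"tx": 0, "ty": 0, "tz": 0, "yaw": 0, "claw": 8.5},
    {"tx": 0, "ty": 0, "tz": 0.5, "yaw": 0, "claw": 8.5},
    {"tx": 0, "ty": 0, "tz": 2, "yaw": 0, "claw": 8.5},
    {"tx": 0, "ty": 0, "tz": 4, "yaw": 0, "claw": 8.5},
    {"tx": 0, "ty": 0, "tz": 4, "yaw": 0, "claw": 8.5},
    {"tx": 0, "ty": 0, "tz": 1, "yaw": 0, "claw": 8.5},
    {"tx": 0, "ty": 0, "tz": 0, "yaw": 0, "claw": 8.5},
    {"tx": 0, "ty": 0, "tz": 0, "yaw": 0, "claw": 8.5},
  ],
)

```text
time_s: 39.9
position: [0.6142, -0.0457, 0.2475]
tool_rot: [[-1.0, -0.002, -0.002], [-0.002, 1.0, 0.0], [0.002, 0.0, -1.0]]
ft_force: [-0.7, 0.6, 0.1]
grip_width: 0.085
gripper_force: 0.0
```

```bash
python3 -c "
from h import *
shot('w18'); print(piece('w18','blue')); hmap('w18',(-10,100),(-20,85))"; python3 st.py
```

```text
((45.77525329589844, 26.014169692993164), (52.47382736206055, 88.61714935302734), 89.40823364257812)
 -10.0   14   14   14   14   14   67   67   14   14   14   14   14   14   14
  -2.5   12   14   10    8    8   14   14    7    8    5    2    3    3    1
   5.0   -0   14    8    7    7    8    7    7    7    0   -0   -0   -0   -0
  12.5   -0    0    7    8    7    7    8    7    7    0   -0    0   -0   -0
  20.0   -0   -0    7    8    8    7    8    8    7    1   -0   -0   -0   -0
  27.5   -0   -0    7    7    7    8    7    7    7    1   -0   -0   -0   -0
  35.0   -0   -0    7    7    7    7    7    7    8    1   -0   -0   -0   -0
  42.5   -0   -0    7    7    7    7    7    7    7    1   -0   -0   -0   -0
  50.0   -1   14   10    8    7    7    7    8    8    1   -0   -0   -0   -0
  57.5   -0   14   10    8    7    7    8    8    8    0   -0    0   -0   -0
  65.0    1   14   11    8    8    7    7    7    7    0   -0    0    0   -0
  72.5    0   14   10    7    7    7    7    7    7    0   -0   -0    0   -0
  80.0   -0   14   10    7    7    7    7    8    7    0    0    0   -0   -0
  87.5    0    0    0    1    0    0    0  162  167  174    0    0    0    0
  95.0    0    0   -0   -0    0    0    0  176  165  186   -0   -0   -0    0
[ 0.6141 -0.0457  0.247 ] 90.1 0.0853 0.0 [ -15.   29.   63.   -0.   88. -105.] [ 0.1  1.1 -0.7] 39.95
```

The blue tile seated itself flush: (45.8,26.0), −0.6°. Lock the clamp the same way as before.

servo_tool(
  newtons=60,
  steps=[
    {"tx": -1.5, "ty": -0.3, "tz": 0, "yaw": 1, "claw": 0},
    {"tx": -3, "ty": -0.6, "tz": 0, "yaw": 1, "claw": 0},
    {"tx": -3, "ty": -0.6, "tz": 0, "yaw": 1, "claw": 0},
    {"tx": -3, "ty": -0.6, "tz": 0, "yaw": 0, "claw": 0},
    {"tx": -3, "ty": -0.5, "tz": 0, "yaw": 0, "claw": 0},
    {"tx": -2.5, "ty": -0.5, "tz": -1.5, "yaw": 0, "claw": 0},
    {"tx": -0.4, "ty": 0, "tz": -3, "yaw": 0, "claw": 0},
    {"tx": 0, "ty": 0, "tz": -3, "yaw": 0, "claw": 0},
    {"tx": 0, "ty": 0, "tz": -2, "yaw": 0, "claw": 0},
    {"tx": 0, "ty": 0, "tz": -0.7, "yaw": 0, "claw": 0},
    {"tx": 0, "ty": 0, "tz": 0, "yaw": 0, "claw": 0},
    {"tx": 0, "ty": 0, "tz": 0, "yaw": 0, "claw": 0},
  ],
)

```text
time_s: 41.15
position: [0.4509, -0.0769, 0.147]
tool_rot: [[-0.999, -0.055, 0.0], [-0.055, 0.999, -0.0], [-0.0, -0.0, -1.0]]
ft_force: [-0.3, -0.1, -0.3]
grip_width: -0.0001
gripper_force: 0.0
```

servo_tool(
  steps=[
    {"tx": -0.3, "ty": 0.1, "tz": -0.9, "yaw": 0, "claw": 0},
    {"tx": -0.4, "ty": 0.1, "tz": -0.9, "yaw": 0, "claw": 0},
    {"tx": -0.4, "ty": 0.1, "tz": -0.8, "yaw": 0, "claw": 0},
    {"tx": -0.2, "ty": 0.1, "tz": -0.6, "yaw": 0, "claw": 0},
    {"tx": -0.2, "ty": 0.1, "tz": -0.6, "yaw": 0, "claw": 0},
    {"tx": -0.2, "ty": 0.2, "tz": -0.6, "yaw": 0, "claw": 0},
    {"tx": -0.1, "ty": 0.2, "tz": -0.5, "yaw": 0, "claw": 0},
    {"tx": 0, "ty": 0.1, "tz": -0.5, "yaw": 0, "claw": 0},
    {"tx": 0, "ty": 0.1, "tz": -0.4, "yaw": 0, "claw": 0},
    {"tx": 0, "ty": 0.1, "tz": -0.4, "yaw": 0, "claw": 0},
    {"tx": 0.1, "ty": 0.1, "tz": -0.4, "yaw": 0, "claw": 0},
    {"tx": 0, "ty": 0, "tz": -0.2, "yaw": 0, "claw": 0},
    {"tx": 0, "ty": 0, "tz": 0, "yaw": 0, "claw": 0},
  ],
)

```text
time_s: 42.45
position: [0.4339, -0.0636, 0.0788]
tool_rot: [[-0.999, -0.054, 0.001], [-0.054, 0.999, 0.0], [-0.001, 0.0, -1.0]]
ft_force: [-2.7, 1.7, 7.5]
grip_width: 0.0004
gripper_force: 4.1
```

servo_tool(
  steps=[
    {"tx": 0, "ty": 0, "tz": -0.2, "yaw": 0, "claw": 0},
    {"tx": 0, "ty": 0, "tz": -0.1, "yaw": 0, "claw": 0},
    {"tx": 0, "ty": 0, "tz": 0, "yaw": 0, "claw": 0},
  ],
)

```text
time_s: 42.75
position: [0.4341, -0.0636, 0.0776]
tool_rot: [[-0.998, -0.055, 0.003], [-0.055, 0.999, -0.001], [-0.003, -0.001, -1.0]]
ft_force: [-8.7, 5.3, 34.4]
grip_width: -0.0
gripper_force: 17.6
```

servo_tool(
  steps=[
    {"tx": 0, "ty": 0, "tz": 0.5, "yaw": 0, "claw": 0},
    {"tx": 0, "ty": 0, "tz": 2, "yaw": 0, "claw": 0},
    {"tx": 0, "ty": 0, "tz": 4, "yaw": 0, "claw": 0},
    {"tx": 0, "ty": 0, "tz": 4, "yaw": 0, "claw": 0},
    {"tx": 2, "ty": 0, "tz": 4, "yaw": 0, "claw": 0},
    {"tx": 3, "ty": 0, "tz": 3, "yaw": 0, "claw": 0},
    {"tx": 3, "ty": 0, "tz": 0, "yaw": 0, "claw": 0},
    {"tx": 3, "ty": 0, "tz": 0, "yaw": 0, "claw": 0},
    {"tx": 3, "ty": 0, "tz": 0, "yaw": 0, "claw": 0},
    {"tx": 2, "ty": 0, "tz": 0, "yaw": 0, "claw": 0},
    {"tx": 0, "ty": 0, "tz": 0, "yaw": 0, "claw": 0},
    {"tx": 0, "ty": 0, "tz": 0, "yaw": 0, "claw": 0},
    {"tx": 0, "ty": 0, "tz": 0, "yaw": 0, "claw": 0},
    {"tx": 0, "ty": 0, "tz": 0, "yaw": 0, "claw": 0},
    {"tx": 0, "ty": 0, "tz": 0, "yaw": 0, "claw": 0},
    {"tx": 0, "ty": 0, "tz": 0, "yaw": 0, "claw": 0},
    {"tx": 0, "ty": 0, "tz": 0, "yaw": 0, "claw": 0},
    {"tx": 0, "ty": 0, "tz": 0, "yaw": 0, "claw": 0},
    {"tx": 0, "ty": 0, "tz": 0, "yaw": 0, "claw": 0},
    {"tx": 0, "ty": 0, "tz": 0, "yaw": 0, "claw": 0},
  ],
)

```text
time_s: 44.75
position: [0.5936, -0.0638, 0.2506]
tool_rot: [[-0.999, -0.054, -0.0], [-0.054, 0.999, 0.0], [0.0, 0.0, -1.0]]
ft_force: [-0.9, -0.2, 0.4]
grip_width: -0.0
gripper_force: 0.0
```

```bash
python3 -c "
from h import *
shot('w19'); print(piece('w19','blue')); hmap('w19',(-40,50),(-20,85))
m=load('pics/w19.npz'); print('grip',at_d(m,proj(m,[grip(1.1)]),m['d']),grip(1.1),'tab',at_d(m,proj(m,[tab(1.1)]),m['d']),tab(1.1))"; python3 st.py
```

```text
((45.8026008605957, 26.024070739746094), (52.05803298950195, 88.61158752441406), 89.48152160644531)
 -40.0   -0   -0   -0   35   27   31   30   25   -0   -0   -0   -0   -0   -1
 -32.5   -0   -0    0   36   29   31   25   27    0   -0   -0   -0   -0   -1
 -25.0   -0    4    0   36   28   31   24   26   -0   -0   -0   -0    4   -0
 -17.5   -0    0   -0   -0   28   32   21   14   -0   -0   -0    0    0   -0
 -10.0   14   14   14   14   14   26   23   14   14   14   14   13   14   14
  -2.5   13   14   10    7   10   27   13    7    7    3    1    1    1    4
   5.0   -0   13    8    8    8   28    8    8    7    0    0   -0   -0   -0
  12.5    0   -0    7    8   34   47   34    7    7    0   -0   -0   -0   -0
  20.0   -0   -0    7    8    8   35   20    8    7    0   -0   -0    0   -0
  27.5   -0   -0    7    8    7    8    7    7    7    1   -0   -0   -0   -0
  35.0   -0    0    7    7    7    7    7    8    8    1   -0   -0   -0   -0
  42.5   -0   -0    7    7    7    7    7    7    7    1    0    0   -0   -0
grip [[ 0.50163942 -0.06605926  0.29485828]] [ 0.43238723 -0.06225588  0.05617282] tab [[ 0.49840343 -0.03373734  0.11557435]] [ 0.49805851 -0.033295    0.11217095]
[ 0.5936 -0.0638  0.2505] 93.1 -0.0003 0.0 [ -17.   27.   66.   -0.   87. -111.] [-0.8 -0.3  0.3] 44.8
```

The clamp is locked on the flush blue tile and has had its 3 s. I'll swivel the tile under the pad by pressing on its far end.

servo_tool(
  steps=[
    {"tx": 1, "ty": 0, "tz": -2, "yaw": 0, "claw": 0},
    {"tx": 1.3, "ty": -0.1, "tz": -3, "yaw": 0, "claw": 0},
    {"tx": 1, "ty": -0.2, "tz": -3, "yaw": 0, "claw": 0},
    {"tx": 0, "ty": 0, "tz": -2.5, "yaw": 0, "claw": 0},
    {"tx": 0, "ty": 0, "tz": -1.5, "yaw": 0, "claw": 0},
    {"tx": 0, "ty": 0, "tz": -0.8, "yaw": 0, "claw": 0},
    {"tx": 0, "ty": 0, "tz": -0.4, "yaw": 0, "claw": 0},
    {"tx": 0, "ty": 0, "tz": 0, "yaw": 0, "claw": 0},
    {"tx": 0, "ty": 0, "tz": 0, "yaw": 0, "claw": 0},
  ],
)

```text
time_s: 45.7
position: [0.627, -0.0669, 0.1195]
tool_rot: [[-0.999, -0.054, 0.002], [-0.054, 0.999, -0.0], [-0.002, -0.001, -1.0]]
ft_force: [1.2, -0.6, 1.4]
grip_width: -0.0001
gripper_force: 0.0
```

servo_tool(
  steps=[
    {"tx": 0, "ty": 0, "tz": -0.2, "yaw": 0, "claw": 0},
    {"tx": 0, "ty": 0, "tz": 0, "yaw": 0, "claw": 0},
  ],
)

```text
time_s: 45.9
position: [0.6267, -0.0668, 0.1169]
tool_rot: [[-0.999, -0.054, 0.001], [-0.054, 0.999, -0.0], [-0.001, -0.0, -1.0]]
ft_force: [0.2, 0.0, 0.0]
grip_width: -0.0002
gripper_force: 0.0
```

servo_tool(
  steps=[
    {"tx": 0, "ty": 0, "tz": -0.2, "yaw": 0, "claw": 0},
    {"tx": 0, "ty": 0, "tz": 0, "yaw": 0, "claw": 0},
  ],
)

```text
time_s: 46.1
position: [0.6265, -0.0667, 0.1144]
tool_rot: [[-0.999, -0.054, -0.0], [-0.054, 0.999, 0.0], [0.0, 0.0, -1.0]]
ft_force: [0.0, -0.4, -0.1]
grip_width: -0.0
gripper_force: 0.0
```

servo_tool(
  steps=[
    {"tx": 0, "ty": 0, "tz": -0.15, "yaw": 0, "claw": 0},
    {"tx": 0, "ty": 0, "tz": -0.1, "yaw": 0, "claw": 0},
    {"tx": 0, "ty": 0, "tz": 0, "yaw": 0, "claw": 0},
  ],
)

```text
time_s: 46.4
position: [0.6269, -0.0667, 0.1129]
tool_rot: [[-0.999, -0.055, 0.001], [-0.055, 0.999, -0.0], [-0.001, -0.0, -1.0]]
ft_force: [-0.7, 1.0, 4.8]
grip_width: -0.0002
gripper_force: 2.4
```

servo_tool(
  steps=[
    {"tx": 0, "ty": 0, "tz": -0.1, "yaw": 0, "claw": 0},
    {"tx": 0, "ty": 0, "tz": 0, "yaw": 0, "claw": 0},
  ],
)

```text
time_s: 46.6
position: [0.627, -0.0667, 0.1126]
tool_rot: [[-0.999, -0.055, 0.002], [-0.055, 0.999, -0.0], [-0.002, -0.0, -1.0]]
ft_force: [-1.8, 0.6, 10.0]
grip_width: 0.0001
gripper_force: 4.7
```

servo_tool(
  steps=[
    {"tx": 0, "ty": 0, "tz": -0.1, "yaw": 0, "claw": 0},
    {"tx": 0.15, "ty": 0.19, "tz": 0.1, "yaw": 0, "claw": 0},
    {"tx": 0.15, "ty": 0.19, "tz": 0.1, "yaw": 2, "claw": 0},
    {"tx": 0.15, "ty": 0.19, "tz": 0.1, "yaw": 2, "claw": 0},
    {"tx": 0.08, "ty": 0.3, "tz": 0.11, "yaw": 3, "claw": 0},
    {"tx": 0.08, "ty": 0.3, "tz": 0.11, "yaw": 3, "claw": 0},
    {"tx": 0.08, "ty": 0.3, "tz": 0.11, "yaw": 3, "claw": 0},
    {"tx": 0, "ty": 0, "tz": 0, "yaw": 0, "claw": 0},
  ],
)

```text
time_s: 47.4
position: [0.6327, -0.0537, 0.1181]
tool_rot: [[-0.96, -0.279, -0.001], [-0.279, 0.96, -0.004], [0.002, -0.003, -1.0]]
ft_force: [-10.4, -7.0, 14.0]
grip_width: -0.0
gripper_force: 8.9
```

```bash
python3 -c "
from h import *
shot('w20'); print(piece('w20','blue'))"
```

```text
((49.462890625, 33.22203826904297), (85.19017028808594, 52.31666946411133), 12.040825843811035)
```

12° so far; continue.

servo_tool(
  steps=[
    {"tx": 0.08, "ty": 0.3, "tz": 0.09, "yaw": 3, "claw": 0},
    {"tx": 0.06, "ty": 0.3, "tz": 0.1, "yaw": 3, "claw": 0},
    {"tx": 0.05, "ty": 0.3, "tz": 0.1, "yaw": 3, "claw": 0},
    {"tx": 0.03, "ty": 0.3, "tz": 0.1, "yaw": 3, "claw": 0},
    {"tx": 0.02, "ty": 0.3, "tz": 0.09, "yaw": 3, "claw": 0},
    {"tx": 0, "ty": 0, "tz": 0, "yaw": 0, "claw": 0},
  ],
)

```text
time_s: 48.05
position: [0.6354, -0.0391, 0.1234]
tool_rot: [[-0.856, -0.518, -0.0], [-0.518, 0.856, -0.005], [0.002, -0.004, -1.0]]
ft_force: [-10.3, -8.8, 17.0]
grip_width: 0.0001
gripper_force: 10.1
```

```bash
python3 -c "
from h import *
shot('w21'); print(piece('w21','blue'))"
```

```text
((53.928245544433594, 43.54219436645508), (84.24014282226562, 52.37859344482422), 25.575071334838867)
```

servo_tool(
  steps=[
    {"tx": -0.03, "ty": 0.3, "tz": 0.08, "yaw": 3, "claw": 0},
    {"tx": -0.06, "ty": 0.3, "tz": 0.07, "yaw": 3, "claw": 0},
    {"tx": -0.08, "ty": 0.3, "tz": 0.07, "yaw": 3, "claw": 0},
    {"tx": -0.1, "ty": 0.3, "tz": 0.06, "yaw": 3, "claw": 0},
    {"tx": 0, "ty": 0, "tz": 0, "yaw": 0, "claw": 0},
    {"tx": 0, "ty": 0, "tz": 0.5, "yaw": 0, "claw": 0},
    {"tx": 0, "ty": 0, "tz": 3, "yaw": 0, "claw": 4},
    {"tx": 0, "ty": 0, "tz": 4, "yaw": 0, "claw": 8.5},
    {"tx": 0, "ty": 0, "tz": 4, "yaw": 0, "claw": 8.5},
    {"tx": 0, "ty": 0, "tz": 0, "yaw": 0, "claw": 8.5},
    {"tx": 0, "ty": 0, "tz": 0, "yaw": 0, "claw": 8.5},
  ],
)

```text
time_s: 49.2
position: [0.6332, -0.0249, 0.2393]
tool_rot: [[-0.73, -0.684, 0.001], [-0.684, 0.73, -0.0], [-0.001, -0.001, -1.0]]
ft_force: [0.3, 0.1, 0.0]
grip_width: 0.0723
gripper_force: 0.0
```

```bash
python3 -c "
from h import *
shot('w22'); print(piece('w22','blue'))"; python3 st.py
```

```text
((56.16838073730469, 54.891563415527344), (88.58820343017578, 51.58660125732422), 36.013282775878906)
[ 0.6329 -0.0249  0.238 ] 133.1 0.0792 0.0 [ -13.   31.   61.    0.   88. -146.] [-0.2  0.7 -0.9] 49.25
```

View pics/w22.png

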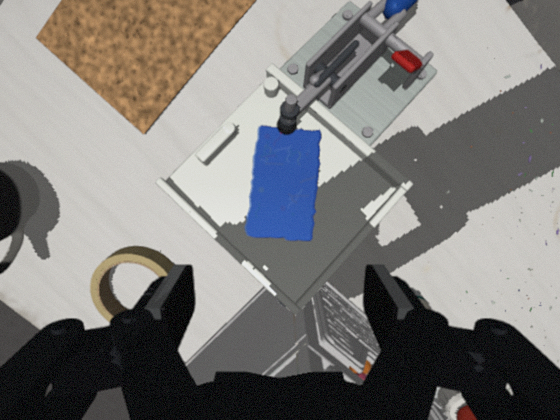

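The tile (250–320 × 125–240) stands at 36°, still held at its low end by the pad, with its short axis close to the level line. Grip it there.

servo_tool(
  newtons=40,
  steps=[
    {"tx": -0.7, "ty": -0.4, "tz": -2, "yaw": -2.5, "claw": 6.5},
    {"tx": -0.7, "ty": -0.3, "tz": -3, "yaw": -2.5, "claw": 6.5},
    {"tx": 0, "ty": 0, "tz": -3, "yaw": 0, "claw": 6.5},
    {"tx": 0, "ty": 0, "tz": -2, "yaw": 0, "claw": 6.5},
    {"tx": 0, "ty": 0, "tz": -1, "yaw": 0, "claw": 6.5},
    {"tx": 0, "ty": 0, "tz": 0, "yaw": 0, "claw": 6.5},
    {"tx": 0, "ty": 0, "tz": 0, "yaw": 0, "claw": 6.5},
  ],
)

```text
time_s: 49.95
position: [0.6195, -0.0321, 0.1294]
tool_rot: [[-0.787, -0.617, 0.0], [-0.617, 0.787, -0.0], [-0.0, -0.0, -1.0]]
ft_force: [0.5, 0.0, -0.1]
grip_width: 0.0649
gripper_force: 0.0
```

```bash
python3 -c "
from h import *
shot('w23'); print(piece('w23','blue'))
o=env.observe();q=(o['position']-O)@A*1000;print(q)"; python3 st.py
```

```text
((55.815834045410156, 54.02558898925781), (88.66371154785156, 51.99637985229492), 36.69209671020508)
[66.96669707 64.57253465 34.48465587]
[ 0.6197 -0.0321  0.1299] 128.1 0.0652 0.0 [ -14.   35.   73.    0.   72. -142.] [-0.2  0.9  0.8] 50.0
```

Descend in small steps until contact.

servo_tool(
  steps=[
    {"tx": 0, "ty": 0, "tz": -0.4, "yaw": 0, "claw": 6.5},
    {"tx": 0, "ty": 0, "tz": -0.3, "yaw": 0, "claw": 6.5},
    {"tx": 0, "ty": 0, "tz": 0, "yaw": 0, "claw": 6.5},
  ],
)

```text
time_s: 50.3
position: [0.6191, -0.032, 0.1218]
tool_rot: [[-0.787, -0.617, -0.0], [-0.617, 0.787, 0.0], [0.0, 0.0, -1.0]]
ft_force: [-0.6, 1.3, 0.7]
grip_width: 0.0651
gripper_force: 0.0
```

servo_tool(
  steps=[
    {"tx": 0, "ty": 0, "tz": -0.3, "yaw": 0, "claw": 6.5},
    {"tx": 0, "ty": 0, "tz": 0, "yaw": 0, "claw": 6.5},
  ],
)

```text
time_s: 50.5
position: [0.6191, -0.032, 0.1186]
tool_rot: [[-0.787, -0.617, -0.001], [-0.617, 0.787, 0.0], [0.0, 0.0, -1.0]]
ft_force: [-0.4, 0.5, -0.5]
grip_width: 0.0653
gripper_force: 0.0
```

servo_tool(
  steps=[
    {"tx": 0, "ty": 0, "tz": -0.2, "yaw": 0, "claw": 6.5},
    {"tx": 0, "ty": 0, "tz": 0, "yaw": 0, "claw": 6.5},
  ],
)

```text
time_s: 50.7
position: [0.6191, -0.0321, 0.1167]
tool_rot: [[-0.787, -0.617, -0.0], [-0.617, 0.787, 0.0], [0.0, 0.0, -1.0]]
ft_force: [-0.2, -0.4, 0.0]
grip_width: 0.0646
gripper_force: 0.0
```

servo_tool(
  newtons=40,
  steps=[
    {"tx": 0, "ty": 0, "tz": 0, "yaw": 0, "claw": 4.5},
    {"tx": 0, "ty": 0, "tz": 0, "yaw": 0, "claw": 4.5},
    {"tx": 0, "ty": 0, "tz": 0, "yaw": 0, "claw": 4.5},
    {"tx": 0, "ty": 0, "tz": 0, "yaw": 0, "claw": 4.5},
  ],
)

```text
time_s: 51.1
position: [0.6193, -0.0318, 0.1175]
tool_rot: [[-0.787, -0.617, 0.001], [-0.617, 0.787, 0.0], [-0.001, -0.0, -1.0]]
ft_force: [-1.0, 2.9, 4.8]
grip_width: 0.0452
gripper_force: 3.8
```

The fingers slid over the top of the tile. Reopen and go lower, until they touch the plate.

servo_tool(
  steps=[
    {"tx": 0, "ty": 0, "tz": 0.3, "yaw": 0, "claw": 6.5},
    {"tx": 0, "ty": 0, "tz": 0, "yaw": 0, "claw": 6.5},
    {"tx": 0, "ty": 0, "tz": 0, "yaw": 0, "claw": 6.5},
    {"tx": 0, "ty": 0, "tz": -0.3, "yaw": 0, "claw": 6.5},
    {"tx": 0, "ty": 0, "tz": -0.3, "yaw": 0, "claw": 6.5},
    {"tx": 0, "ty": 0, "tz": 0, "yaw": 0, "claw": 6.5},
  ],
)

```text
time_s: 51.7
position: [0.6189, -0.032, 0.1132]
tool_rot: [[-0.787, -0.617, -0.001], [-0.617, 0.787, 0.0], [0.001, 0.001, -1.0]]
ft_force: [0.8, 0.2, 0.1]
grip_width: 0.0651
gripper_force: 0.0
```

servo_tool(
  steps=[
    {"tx": 0, "ty": 0, "tz": -0.2, "yaw": 0, "claw": 6.5},
    {"tx": 0, "ty": 0, "tz": 0, "yaw": 0, "claw": 6.5},
  ],
)

```text
time_s: 51.9
position: [0.6191, -0.032, 0.1117]
tool_rot: [[-0.787, -0.617, -0.0], [-0.617, 0.787, 0.0], [0.0, 0.0, -1.0]]
ft_force: [0.4, 0.7, -0.2]
grip_width: 0.065
gripper_force: 0.0
```

```bash
python3 -c "
from h import *
shot('w24'); print(piece('w24','blue'))"; python3 st.py
```

```text
((56.77941131591797, 51.607177734375), (88.60578918457031, 52.097434997558594), 33.7960090637207)
[ 0.6192 -0.0321  0.1118] 128.1 0.0651 0.0 [ -14.   36.   74.   -0.   70. -142.] [-0.7 -0.  -0.4] 51.95
```

servo_tool(
  steps=[
    {"tx": 0.1, "ty": -0.3, "tz": 0, "yaw": 0, "claw": 6.5},
    {"tx": 0, "ty": 0, "tz": -0.2, "yaw": 0, "claw": 6.5},
    {"tx": 0, "ty": 0, "tz": 0, "yaw": 0, "claw": 6.5},
  ],
)

```text
time_s: 52.25
position: [0.6202, -0.0352, 0.1097]
tool_rot: [[-0.787, -0.617, -0.0], [-0.617, 0.787, 0.0], [0.0, 0.0, -1.0]]
ft_force: [0.5, 0.0, 0.7]
grip_width: 0.065
gripper_force: 0.2
```

servo_tool(
  steps=[
    {"tx": 0, "ty": 0, "tz": -0.2, "yaw": 0, "claw": 6.5},
    {"tx": 0, "ty": 0, "tz": 0, "yaw": 0, "claw": 6.5},
  ],
)

```text
time_s: 52.45
position: [0.6203, -0.0354, 0.1092]
tool_rot: [[-0.787, -0.617, 0.001], [-0.617, 0.787, -0.001], [-0.0, -0.001, -1.0]]
ft_force: [-3.4, -1.8, 8.5]
grip_width: 0.065
gripper_force: 4.6
```

servo_tool(
  steps=[
    {"tx": 0, "ty": 0, "tz": -0.2, "yaw": 0, "claw": 6.5},
    {"tx": 0, "ty": 0, "tz": 0, "yaw": 0, "claw": 6.5},
  ],
)

```text
time_s: 52.65
position: [0.6204, -0.0358, 0.1087]
tool_rot: [[-0.787, -0.618, 0.002], [-0.618, 0.787, -0.002], [-0.001, -0.003, -1.0]]
ft_force: [-7.1, -3.9, 17.9]
grip_width: 0.0653
gripper_force: 10.2
```

Touching the plate. Raise slightly and close.

servo_tool(
  newtons=50,
  steps=[
    {"tx": 0, "ty": 0, "tz": 0.35, "yaw": 0, "claw": 6.3},
    {"tx": 0, "ty": 0, "tz": 0.05, "yaw": 0, "claw": 5.5},
    {"tx": 0, "ty": 0, "tz": 0, "yaw": 0, "claw": 4.5},
    {"tx": 0, "ty": 0, "tz": 0, "yaw": 0, "claw": 4.5},
    {"tx": 0, "ty": 0, "tz": 0, "yaw": 0, "claw": 4.5},
    {"tx": 0, "ty": 0, "tz": 0, "yaw": 0, "claw": 4.5},
  ],
)

```text
time_s: 53.25
position: [0.6201, -0.0352, 0.112]
tool_rot: [[-0.787, -0.617, 0.001], [-0.617, 0.787, -0.001], [-0.0, -0.001, -1.0]]
ft_force: [-6.9, -1.3, 17.8]
grip_width: 0.0493
gripper_force: 56.7
```

Gripped (49 mm, 57 N). Draw it uphill out from under the pad, then lift.

servo_tool(
  steps=[
    {"tx": 0, "ty": 0, "tz": 0.15, "yaw": 0, "claw": 4.5},
    {"tx": 0.2, "ty": 0.2, "tz": 0.15, "yaw": 0, "claw": 4.5},
    {"tx": 0.2, "ty": 0.2, "tz": 0.15, "yaw": 0, "claw": 4.5},
    {"tx": 0.2, "ty": 0.2, "tz": 0.15, "yaw": 0, "claw": 4.5},
    {"tx": 0.2, "ty": 0.2, "tz": 0.15, "yaw": 0, "claw": 4.5},
    {"tx": 0.2, "ty": 0.2, "tz": 0.2, "yaw": 0, "claw": 4.5},
    {"tx": 0.2, "ty": 0.2, "tz": 0.3, "yaw": 0, "claw": 4.5},
    {"tx": 0, "ty": 0, "tz": 0.5, "yaw": 0, "claw": 4.5},
    {"tx": 0, "ty": 0, "tz": 1, "yaw": 0, "claw": 4.5},
    {"tx": 0, "ty": 0, "tz": 1.5, "yaw": 0, "claw": 4.5},
    {"tx": 0, "ty": 0, "tz": 2, "yaw": 0, "claw": 4.5},
    {"tx": 0, "ty": 0, "tz": 2, "yaw": 0, "claw": 4.5},
    {"tx": 0, "ty": 0, "tz": 2, "yaw": 0, "claw": 4.5},
    {"tx": 0, "ty": 0, "tz": 2, "yaw": 0, "claw": 4.5},
    {"tx": 0, "ty": 0, "tz": 0, "yaw": 0, "claw": 4.5},
  ],
)

```text
time_s: 54.75
position: [0.6332, -0.0228, 0.2348]
tool_rot: [[-0.786, -0.618, 0.005], [-0.618, 0.786, -0.001], [-0.004, -0.004, -1.0]]
ft_force: [-0.2, 0.4, -0.8]
grip_width: 0.0495
gripper_force: 51.9
```

```bash
python3 st.py
python3 - <<'E'
from h import *
shot('w25'); m=load('pics/w25.npz'); im=m["im"]; cv2.imwrite("pics/w25.png",im[:,:,::-1])
H=cv2.cvtColor(im,cv2.COLOR_RGB2HSV); k=cv2.inRange(H,(100,110,40),(130,255,255))
vv,uu=np.nonzero(cv2.morphologyEx(k,cv2.MORPH_OPEN,np.ones((3,3)))); P=at_d(m,np.c_[uu,vv],m["d"])
T=env.observe(); q=(P-T["position"])@T["tool_rot"]*1000; s=(abs(q[:,0])<80)&(abs(q[:,1])<40)&(abs(q[:,2])<60); q=q[s]; print(len(q),np.percentile(q,[2,50,98],axis=0).round(1))
c=np.polyfit(q[:,0],q[:,2],1); print("slope tool x->z",c, np.degrees(np.arctan(c[0])))
E
```

```text
[ 0.6332 -0.0228  0.2348] 128.1 0.0495 51.9 [ -13.   31.   62.    0.   87. -141.] [-0.2  0.4 -0.8] 54.75
22597 [[-34.3 -25.5  -4.9]
 [  1.   -1.1  11.3]
 [ 39.2  23.4  29.4]]
slope tool x->z [ 0.45014377 10.7191138 ] 24.234595303555132
```

The tile is held, pitched 24° with its low end toward the robot. Carry it to the mat at (.605,-.227).

servo_tool(
  steps=[
    {"tx": -0.2, "ty": -1.5, "tz": 0, "yaw": -4, "claw": 4.5},
    {"tx": -0.4, "ty": -2.5, "tz": 0, "yaw": -5, "claw": 4.5},
    {"tx": -0.4, "ty": -2.5, "tz": 0, "yaw": -5, "claw": 4.5},
    {"tx": -0.4, "ty": -2.5, "tz": 0, "yaw": -5, "claw": 4.5},
    {"tx": -0.4, "ty": -2.5, "tz": 0, "yaw": -5, "claw": 4.5},
    {"tx": -0.4, "ty": -2.5, "tz": 0, "yaw": -5, "claw": 4.5},
    {"tx": -0.4, "ty": -2.5, "tz": 0, "yaw": -5, "claw": 4.5},
    {"tx": -0.2, "ty": -2.5, "tz": 0, "yaw": -4, "claw": 4.5},
    {"tx": 0, "ty": -1.4, "tz": -2, "yaw": 0, "claw": 4.5},
    {"tx": 0, "ty": 0, "tz": -4, "yaw": 0, "claw": 4.5},
    {"tx": 0, "ty": 0, "tz": -4, "yaw": 0, "claw": 4.5},
    {"tx": 0, "ty": 0, "tz": -4, "yaw": 0, "claw": 4.5},
    {"tx": 0, "ty": 0, "tz": -3, "yaw": 0, "claw": 4.5},
    {"tx": 0, "ty": 0, "tz": -1.3, "yaw": 0, "claw": 4.5},
    {"tx": 0, "ty": 0, "tz": 0, "yaw": 0, "claw": 4.5},
    {"tx": 0, "ty": 0, "tz": 0, "yaw": 0, "claw": 4.5},
  ],
)

```text
time_s: 56.4
position: [0.6048, -0.2273, 0.0504]
tool_rot: [[-1.0, -0.002, 0.001], [-0.002, 1.0, -0.001], [-0.001, -0.001, -1.0]]
ft_force: [1.0, -1.4, 0.0]
grip_width: 0.0497
gripper_force: 51.8
```

servo_tool(
  steps=[
    {"tx": 0, "ty": 0, "tz": -0.5, "yaw": 0, "claw": 4.5},
    {"tx": 0, "ty": 0, "tz": -0.4, "yaw": 0, "claw": 4.5},
    {"tx": 0, "ty": 0, "tz": -0.3, "yaw": 0, "claw": 4.5},
    {"tx": 0, "ty": 0, "tz": 0, "yaw": 0, "claw": 4.5},
  ],
)

```text
time_s: 56.8
position: [0.6048, -0.2273, 0.0382]
tool_rot: [[-1.0, -0.002, 0.002], [-0.002, 1.0, -0.001], [-0.002, -0.001, -1.0]]
ft_force: [3.1, -0.3, 4.0]
grip_width: 0.0496
gripper_force: 54.4
```

servo_tool(
  steps=[
    {"tx": 0, "ty": 0, "tz": -0.3, "yaw": 0, "claw": 4.5},
    {"tx": 0, "ty": 0, "tz": -0.3, "yaw": 0, "claw": 4.5},
    {"tx": 0, "ty": 0, "tz": -0.3, "yaw": 0, "claw": 4.5},
    {"tx": 0, "ty": 0, "tz": 0, "yaw": 0, "claw": 4.5},
  ],
)

```text
time_s: 57.2
position: [0.605, -0.2271, 0.0294]
tool_rot: [[-1.0, -0.002, 0.002], [-0.002, 1.0, -0.001], [-0.002, -0.001, -1.0]]
ft_force: [1.3, 2.0, 7.3]
grip_width: 0.0492
gripper_force: 58.7
```

servo_tool(
  steps=[
    {"tx": 0, "ty": 0, "tz": -0.2, "yaw": 0, "claw": 4.5},
    {"tx": 0, "ty": 0, "tz": -0.1, "yaw": 0, "claw": 4.5},
    {"tx": 0, "ty": 0, "tz": 0, "yaw": 0, "claw": 6.4},
    {"tx": 0, "ty": 0, "tz": 0, "yaw": 0, "claw": 7},
    {"tx": 0, "ty": 0, "tz": 0, "yaw": 0, "claw": 7},
    {"tx": 0, "ty": 0, "tz": 1, "yaw": 0, "claw": 7},
    {"tx": 0, "ty": 0, "tz": 4, "yaw": 0, "claw": 7},
    {"tx": 0, "ty": 0, "tz": 5, "yaw": 0, "claw": 4},
    {"tx": 0, "ty": 0, "tz": 5, "yaw": 0, "claw": 0},
    {"tx": 0, "ty": 0, "tz": 5, "yaw": 0, "claw": 0},
    {"tx": 0, "ty": 0, "tz": 0, "yaw": 0, "claw": 0},
    {"tx": 0, "ty": 0, "tz": 0, "yaw": 0, "claw": 0},
  ],
)

```text
time_s: 58.4
position: [0.6042, -0.2271, 0.2269]
tool_rot: [[-1.0, -0.002, 0.002], [-0.002, 1.0, -0.001], [-0.002, -0.001, -1.0]]
ft_force: [-0.4, 0.3, 0.2]
grip_width: 0.0002
gripper_force: 0.0
```

```bash
python3 st.py
python3 - <<'E'
from h import *
shot('w26'); m=load('pics/w26.npz'); im,d=m["im"],m["d"]
H=cv2.cvtColor(im,cv2.COLOR_RGB2HSV); k=cv2.inRange(H,(100,110,40),(130,255,255))
vv,uu=np.nonzero(cv2.morphologyEx(k,cv2.MORPH_OPEN,np.ones((3,3)))); P=at_d(m,np.c_[uu,vv],d); s=(abs(P[:,1]+.227)<.08)&(P[:,2]<.05); P=P[s]
print(cv2.minAreaRect((P[:,:2]*1000).astype(np.float32)),np.percentile(P[:,2],[5,50,95]))
h=H.astype(int); k=((h[...,1]>70)&(h[...,2]<110)&((h[...,0]<14)|(h[...,0]>165))).astype(np.uint8)
vv,uu=np.nonzero(cv2.morphologyEx(k,cv2.MORPH_OPEN,np.ones((2,2)))); P=at_z(m,np.c_[uu,vv],.012); P=P[(abs(P[:,0]-.47)<.06)&(abs(P[:,1]+.22)<.07)]; print("card",cv2.minAreaRect((P[:,:2]*1000).astype(np.float32)))
cv2.imwrite("pics/w26.png",im[:,:,::-1])
E
```

```text
[ 0.6042 -0.2271  0.2269] 90.1 0.0002 0.0 [ -31.   32.   60.   -0.   87. -121.] [-0.4  0.3  0.2] 58.4
((602.611572265625, -226.42108154296875), (88.86360931396484, 51.361297607421875), 0.12812557816505432) [0.00848313 0.01017334 0.01141298]
card ((474.8262634277344, -220.40814208984375), (65.0293960571289, 72.69825744628906), 89.14997863769531)
```

The blue tile lies flat at (.603,-.226), clear of the card. Now open the clamp with the red tab.

servo_tool(
  steps=[
    {"tx": -0.6, "ty": 1, "tz": 0, "yaw": 1, "claw": 0},
    {"tx": -2, "ty": 3, "tz": 0, "yaw": 1, "claw": 0},
    {"tx": -2, "ty": 3, "tz": 0, "yaw": 1, "claw": 0},
    {"tx": -2, "ty": 3, "tz": 0, "yaw": 0, "claw": 0},
    {"tx": -2, "ty": 3, "tz": 0, "yaw": 0, "claw": 0},
    {"tx": -2, "ty": 3, "tz": 0, "yaw": 0, "claw": 0},
    {"tx": -2, "ty": 3, "tz": 0, "yaw": 0, "claw": 0},
    {"tx": 0, "ty": 0.3, "tz": -1, "yaw": 0, "claw": 0},
    {"tx": 0, "ty": 0, "tz": -3, "yaw": 0, "claw": 0},
    {"tx": 0, "ty": 0, "tz": -3, "yaw": 0, "claw": 0},
    {"tx": 0, "ty": 0, "tz": -2.5, "yaw": 0, "claw": 0},
    {"tx": 0, "ty": 0, "tz": 0, "yaw": 0, "claw": 0},
    {"tx": 0, "ty": 0, "tz": 0, "yaw": 0, "claw": 0},
  ],
)

```text
time_s: 59.75
position: [0.4783, -0.0343, 0.1302]
tool_rot: [[-0.999, -0.054, -0.002], [-0.054, 0.999, 0.0], [0.002, 0.001, -1.0]]
ft_force: [0.7, -1.1, 0.6]
grip_width: 0.0002
gripper_force: 0.0
```

servo_tool(
  steps=[
    {"tx": 0.7, "ty": 0, "tz": -0.4, "yaw": 0, "claw": 0},
    {"tx": 0.6, "ty": 0.1, "tz": -0.3, "yaw": 0, "claw": 0},
    {"tx": 0.4, "ty": 0.1, "tz": -0.3, "yaw": 0, "claw": 0},
    {"tx": 0.4, "ty": 0.1, "tz": -0.4, "yaw": 0, "claw": 0},
    {"tx": 0.3, "ty": 0.1, "tz": -0.4, "yaw": 0, "claw": 0},
    {"tx": 0.2, "ty": 0.2, "tz": -0.5, "yaw": 0, "claw": 0},
    {"tx": 0.1, "ty": 0.1, "tz": -0.5, "yaw": 0, "claw": 0},
    {"tx": 0.1, "ty": 0.2, "tz": -0.3, "yaw": 0, "claw": 0},
    {"tx": 0, "ty": 0, "tz": 0, "yaw": 0, "claw": 0},
  ],
)

```text
time_s: 60.65
position: [0.5059, -0.0267, 0.1022]
tool_rot: [[-0.998, -0.056, 0.001], [-0.056, 0.998, -0.005], [-0.0, -0.005, -1.0]]
ft_force: [-17.3, -9.3, 36.6]
grip_width: -0.0001
gripper_force: 18.7
```

At the end stop. Back off and check everything from above.

servo_tool(
  steps=[
    {"tx": 0, "ty": 0, "tz": 1, "yaw": 0, "claw": 0},
    {"tx": 0, "ty": 0, "tz": 4, "yaw": 0, "claw": 0},
    {"tx": 0, "ty": 0, "tz": 5, "yaw": 0, "claw": 3},
    {"tx": 1, "ty": -1, "tz": 5, "yaw": 0, "claw": 3},
    {"tx": 3, "ty": -2, "tz": 5, "yaw": 0, "claw": 3},
    {"tx": 3, "ty": -2, "tz": 2, "yaw": 0, "claw": 3},
    {"tx": 2, "ty": -2, "tz": 0, "yaw": 0, "claw": 3},
    {"tx": 0, "ty": 0, "tz": 0, "yaw": 0, "claw": 3},
    {"tx": 0, "ty": 0, "tz": 0, "yaw": 0, "claw": 3},
    {"tx": 0, "ty": 0, "tz": 0, "yaw": 0, "claw": 3},
  ],
)

```text
time_s: 61.65
position: [0.5899, -0.0903, 0.3078]
tool_rot: [[-0.998, -0.055, -0.0], [-0.055, 0.998, 0.0], [0.0, 0.0, -1.0]]
ft_force: [-0.6, 0.1, -0.1]
grip_width: 0.0301
gripper_force: 0.0
```

```bash
python3 st.py
python3 - <<'E'
from h import *
shot('w27'); m=load('pics/w27.npz'); d=m["d"]
for n,p in (("grip0",grip(0)),("tab0",tab(0)),("tab0 far",tab(0,42))): print(n,p.round(4),at_d(m,proj(m,[p]),d).round(4))
E
```

```text
[ 0.5899 -0.0903  0.3078] 93.1 0.0301 0.0 [ -20.   25.   60.    0.   95. -113.] [-0.6  0.1 -0.1] 61.65
grip0 [ 0.4503 -0.0767  0.1086] [[ 0.4503 -0.0767  0.1086]]
tab0 [ 0.5194 -0.0234  0.0827] [[ 0.5194 -0.0239  0.0851]]
tab0 far [ 0.5254 -0.0231  0.0828] [[ 0.5254 -0.0232  0.0833]]
```

View pics/w27.png

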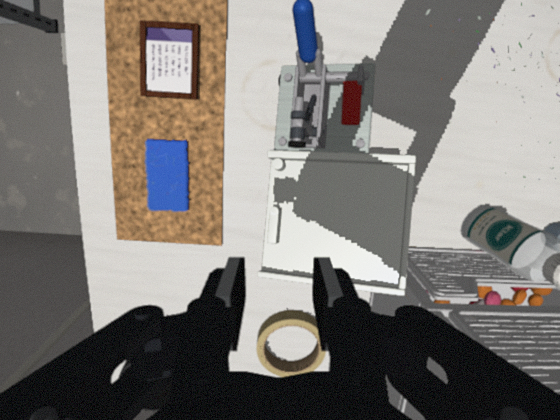

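The card (170,60) and blue tile (168,175) lie flat and well inside the mat. The clamp is fully open, with the grip where the open position predicts it, the plate is empty, and there's no red tile in the scene. Handing in.

```bash
python3 -c "
from rig import env
print(env.close_job())"
```

```text
the job is handed in; nothing more can be done
None
```

The framed card and the blue tile were each clamped flush for about 3 s and now lie flat on the cork mat with the clamp open; there was no red tile, and the verdict wasn't shown. The tool can't tilt, so I swivelled both pieces under the locked pad. The card jammed against it once at about 75 N, was freed with the tab and lifted by its rim. The blue tile was drawn out from under the still-locked pad, and the tab was flicked only afterwards.

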